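# Lift the lid off the toy chest and pack away the rocking chair

### The job

Swing the lid of the wooden toy chest upright on its hinge pins, lift it straight up off them, and stand it on its hinge edge, tongue up and about centred, in the slot of the wooden rack. Then put the little rocking chair away inside the chest, standing on its runners. Set both down gently and do not disturb the other things on the table.

Things in the scene. Friction and masses are not known exactly. Their poses are not given: they have to be found in the camera images.
- chest: Fixed open wooden box 136 (x) x 200 (y) x 100 mm high, walls and floor 8, origin at the centre of its underside, front to -x (towards the robot, give or take 25 degrees). Behind it, between the hinge pins, stands a backboard 96 wide (y), 165 high, front face at x = 100: the lid, swung up, can be left leaning on it about 8 degrees past upright.
- pins (a point): Midpoint between the two hinge pins, on their common axis, which runs along the chest's y: (87, 0, 106) mm in the chest's frame, same axes. Pins 8 mm across, over |y| = 60 to 87 mm, each held by a bracket at its outer end.
- chest_floor (a point): Centre of the chest's inner floor (8 mm above the table), same axes as the chest; inside it measures 120 (x) x 184 (y) mm, 92 deep.
- lid: Loose wooden lid, about 0.28 kg, closed on the chest at the start with the chest's axes. Plate x -72 to +68, y +-100, 12 mm thick, origin on its underside right above the chest's origin. Front tongue at -x, hinge forks at +x. While shut it cannot be pulled off: a 10 mm batten under its front sits inside the chest's front wall. Turned up about the pins, its -x points up.
- lid_fork (a point): Lid point (87, 0, 6) mm, on the fork axis, on point pins while hung. Two fork lugs at y = +-72 mm (14 wide, 22.5 thick) open to the lid's +x and straddle the pins with about 1 mm play (5 mm sideways); their prongs reach 11 mm past the pin axis. With the lid upright they open downwards, so it lifts straight up off the pins.
- lid_tongue (a point): Where to grip the lid: point (-101, 0, 6) mm in its frame, 188 mm from the fork axis, in the flat tongue (40 mm wide in y, 12 thick, x -72 to -117) that juts out over the chest's front. Pinched lightly across its 40 mm width (about 30 N), the lid can pivot between the fingers as it swings up.
- rack: Fixed wooden rack 94 (x) x 220 (y) x 85 mm high, left or right of the chest, origin at the centre of its underside. Two upright rails along y leave one slot between them, 34 mm wide (x), open at the top and both ends, 73 mm deep.
- rack_slot (a point): Centre of the slot's floor, 12 mm above the table; slot runs along y. The lid stands in it with its prongs on this floor, point lid_fork then 11 mm above it; either face may look to either side.
- rocking_chair: Loose wooden toy rocking chair of about 0.09 kg, 100 mm long over its two curved runners (x), 64 wide (y), 92 high, origin at the centre of its underside, z up, seat front to -x, back to +x. It may rock. Told from the stool by its back and runners. Stands left or right of the chest, any yaw.
- chair_rail (a point): Middle of the chair's top rail, at (22, 0, 83) mm in its frame: rail 12 mm thick (x), 64 long (y), 18 high; grip it across its thickness from above. The seat's top is 38 mm below this point.
- stool: Bystander: loose round wooden toy stool, 64 mm across at the seat, 58 high; origin under its centre. It stands on the other side of the chest from the chair.
- colander: Bystander: loose steel toy colander, 110 mm across, 142 over its two ears, 55 high; origin under its centre. On the other side from the rack.
- tumbler: Bystander: loose clear glass tumbler 66 mm across, 85 high; origin under its centre. Behind the chest.
- lamp: Bystander: loose purple plastic toy lamp, 76 mm across, 135 high; origin under its centre. Behind the chest.
- saucepan: Bystander: loose aluminium toy saucepan, 76 mm across, 45 high, with a stick handle to its -x reaching 90 mm from the centre; origin under its centre. In front of the chest.

How it is judged:
By the outcome, as a careful person would: the job done as asked, in the order asked, and still so for the second after the job is handed in, with the robot touching nothing.
It also fails if it takes over 66 s, if anything falls off the work surface, if the arm or the gripper's body presses on something with over 40 N, if the wrist force passes 120 N, or if a joint passes its speed limit or range.

### The arm

A 6-joint arm with a two-finger parallel gripper is mounted at the origin on the work surface. World frame = base frame: x ahead of the robot, y to its left, z up, the work surface at z = 0. Lengths are in m, angles in rad, forces in N, time in s.
With the tool pointing down it reaches from about 0.375 to 0.925 m from the base axis. Payload 5.7 kg.
Tool frame: the origin (TCP) lies at the very end of the fingers, on their centre line; the grasp point (between the pads) lies robot.tcp_to_grasp behind it (robot.tcp_to_grasp is the distance from the TCP to the grasp point, in m); y points along the fingers, x is the direction in which the jaws open and shut, and the axes are right-handed (so a half turn about y gives the same grasp; the last joint's range is limited). The gripper opens to 85 mm and grips with 20 to 120 N. Pads are 22 mm wide; open, the fingers measure 114 mm over their backs; the gripper's body (76 mm by 85 mm) begins 54 mm behind the grasp point. The pads swing forward as they close: fully open they stand 13 mm farther back than shut.
Start: joints at [-1.327, 0.359, 1.51, -0, 1.272, -0.115], TCP at [0.211, -0.562, 0.231] pointing down, gripper open.
Joint ranges: [-2.97, 2.97], [-1.01, 2.36], [0.21, 2.38], [-0.96, 4.11], [0.2, 2.71], [-2.98, 2.98]. Speed limits (rad/s): [2.39, 2.39, 3.14, 3.14, 3.14, 3.14].

### API

Orientations are given as a unit quaternion [w, x, y, z].
In Python, from plant import monitor, imaging, job, robot gives the robot as it stands. The module is installed in compiled form; this text tells all that it offers.
- The arm moves only by the tool servo_tool, never from a script. Its arguments are lists of equal length, an entry for each row: "turn": the turn, a rotation vector about the tool's x, y, z in rad, a list of three; "delta_pos": the shift along the tool's x, y, z in mm, a list of three; "grip": the finger opening in mm, from 0 to 85.4. A call has 1 to 12 rows; each row shifts and turns the commanded pose from where the row before left it, along the tool's axes as they then stand; what a row does not reach is not made up. A row lasts 1/10 s, in which the tool goes at most 50 mm and 8.59 degrees, less where a joint would pass 70% of its speed; a pose out of reach is approached as far as the arm can. A call is refused whole if a number of a shift passes 50 or a number of a turn 0.15, either way. A call with a gripper value outside its range is refused whole. The fingers move at their own pace and stop on an object; "force" is the grip in N (left out, the last holds). Time passes only in rows, so rows that do not move let the fingers close. It gives the time, the measured TCP pose, the force and the opening at its end, in the units of the state.
- monitor.get_obs(): the state, without advancing time (a new reading comes with each control period).
- imaging.camera(name): name is "scene" or "top"; returns the picture (384x512x3 uint8, red, green, blue); there is no depth.
- imaging.camera_model(name): a dict with "fovy" (degrees; the focal length in pixels is half the picture's height over the tangent of half this angle, whatever the lens; pixels are square), "cx", "cy" (the principal point, pixels), "extrinsics" (4x4, takes a point from world to camera coordinates). Camera axes: x right, y down, z forward; pixel columns grow to the right and rows downward; lengths in m; the calibration is good to about 2 mm. A picture is of the moment at which its call begins. camera_model takes no time and is no camera call.
- job.finish_job(): hands the job in, once; it reports no verdict.
The state is a dict: "time_s": time; "joints": joint angles; "joint_vel": joint speeds; "effort": joint torques, N m; "tcp_pos": TCP position; "ee_rot": TCP orientation; "ft_force": force on the tool from outside, world axes, zero at the start; "moment": the same for the moment, N m; "opening": finger opening in m.
Only numpy, scipy, OpenCV 4.12 (cv2) and the standard library are available. Lean on these libraries where they do the work, as an engineer would, in place of code of your own. Each camera call takes 0.05 s, during which the arm holds its last target.

## Working session

There is one attempt and no reset: what is moved stays moved. The work goes in short steps, Python scripts to look and compute and a tool call to move; the robot and the scene stay as the last step left them, time stands still between calls to the robot, and variables do not carry over. Pictures are saved under pics/ and viewed, and the job is handed in when it is done.

Besides the shell and the picture viewer there is one more tool, called after "Call:" by a JSON object that holds its "name" and its "arguments", one argument or row to a line. servo_tool: Moves the arm, as the interface text tells. Its arguments: {"type":"object","properties":{"turn":{"type":"array"},"delta_pos":{"type":"array"},"grip":{"type":"array"},"force":{"type":"number"}},"required":["turn","delta_pos","grip"]}

```bash
mkdir -p pics; python3 - <<'E'
from plant import monitor, imaging, job, robot
import cv2,numpy as np
o=monitor.get_obs()
for k in o: print(k,np.round(o[k],4))
print(robot.tcp_to_grasp,[a for a in dir(robot) if a[0]!='_'])
for n in("scene","top"):
    im=imaging.camera(n); cv2.imwrite(f"pics/{n}0.png",im[:,:,::-1]); 
    m=imaging.camera_model(n); print(n,m)
E
```

```text
time_s 0.0
joints [-1.3271  0.3595  1.5115  0.      1.2725 -0.1151]
joint_vel [-0.0008  0.0006 -0.0009  0.0014 -0.0007  0.0005]
effort [ 8.00000e-04 -5.27616e+01 -2.78613e+01 -1.00000e-04  1.32000e-02
  0.00000e+00]
tcp_pos [ 0.2105 -0.5611  0.2304]
ee_rot [ 0.5816 -0.5808  0.4032 -0.4023]
ft_force [-0.3131 -0.4356 -0.3046]
moment [ 0.0055  0.0215 -0.0285]
opening 0.0852
0.0187 ['MotionError', 'tcp_to_grasp']
scene {'fovy': 43.59530892217902, 'cx': 260.87613813333394, 'cy': 193.39156707137593, 'extrinsics': array([[ 0.37420885,  0.9273282 , -0.0054907 , -0.21666067],
       [ 0.65343609, -0.26787602, -0.7079998 , -0.30884801],
       [-0.65801901,  0.26135197, -0.70619129,  1.80910424],
       [ 0.        ,  0.        ,  0.        ,  1.        ]])}
top {'fovy': 56.94319774401647, 'cx': 256.5088528632384, 'cy': 188.67658979102907, 'extrinsics': array([[-0.00611184, -0.99978492, -0.01981807,  0.00854807],
       [-0.9889524 ,  0.00897855, -0.14796129,  0.58960964],
       [ 0.14810741,  0.01869482, -0.98879457,  1.07709536],
       [ 0.        ,  0.        ,  0.        ,  1.        ]])}
```

```bash
python3 - <<'E'
import cv2
for n in("scene","top"):
    im=cv2.imread(f"pics/{n}0.png"); cv2.imwrite(f"pics/{n}0b.png",cv2.resize(im,(800,600),interpolation=cv2.INTER_CUBIC))
E
```

```text
(no output)
```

View pics/scene0b.png

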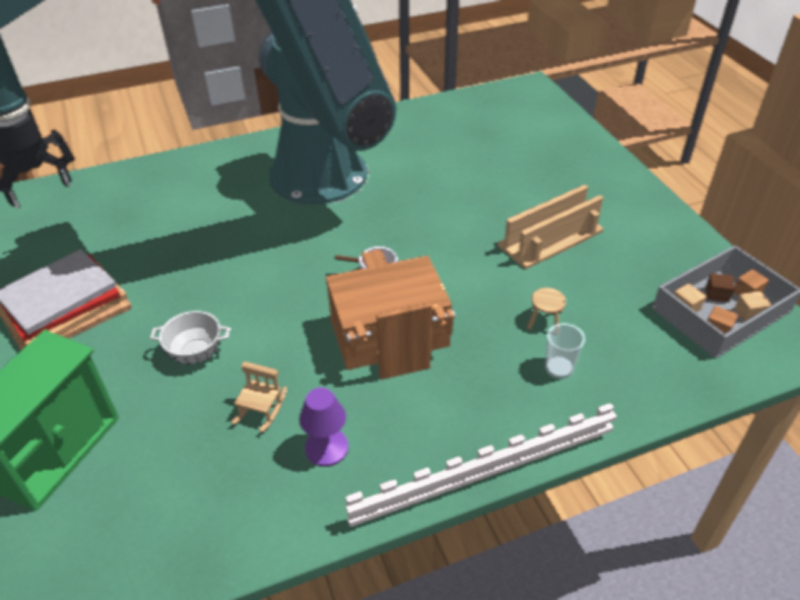

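View pics/top0b.png

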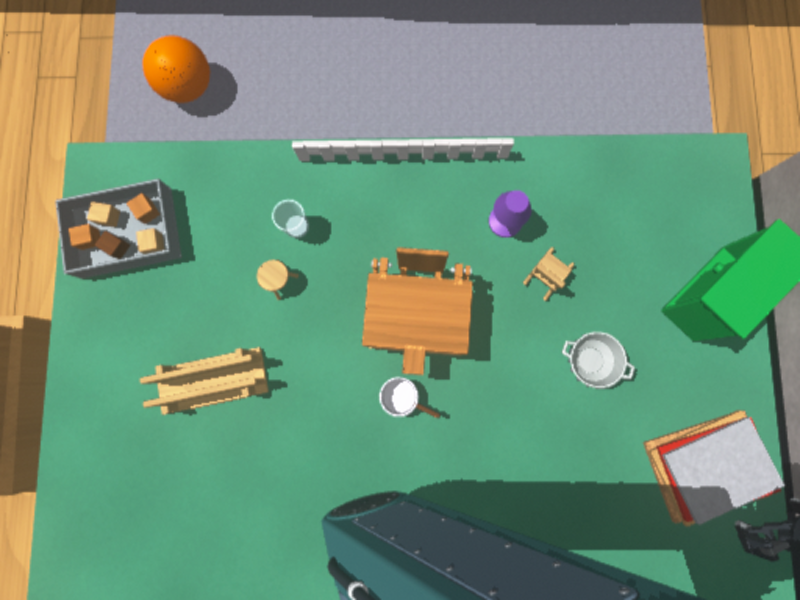

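Both views show the chest in the middle, the rack to its left (+y), and the chair to its right (-y) and behind. The saucepan is just in front of the tongue. I'll zoom in on these.

```bash
cat > h.py <<'E'
import numpy as np,cv2
from plant import imaging
from scipy.spatial.transform import Rotation as R
def cam(n):
    m=imaging.camera_model(n); f=192/np.tan(np.radians(m['fovy']/2)); return f,m['cx'],m['cy'],np.array(m['extrinsics'])
def ray(n,u,v):
    f,cx,cy,E=cam(n); d=E[:3,:3].T@np.array([(u-cx)/f,(v-cy)/f,1]); c=-E[:3,:3].T@E[:3,3]; return c,d
def onz(n,u,v,z):
    c,d=ray(n,u,v); return c+d*(z-c[2])/d[2]
def proj(n,p):
    f,cx,cy,E=cam(n); q=E[:3,:3]@np.asarray(p)+E[:3,3]; return np.array([cx+f*q[0]/q[2],cy+f*q[1]/q[2]])
def tri(u1,v1,u2,v2):  # scene, top
    c1,d1=ray("scene",u1,v1);c2,d2=ray("top",u2,v2)
    s=np.linalg.lstsq(np.c_[d1,-d2],c2-c1,rcond=None)[0]; a=c1+s[0]*d1;b=c2+s[1]*d2
    return (a+b)/2,np.linalg.norm(a-b)
def crop(src,out,x0,y0,w,h,k):
    im=cv2.imread(src)[y0:y0+h,x0:x0+w]; im=cv2.resize(im,None,fx=k,fy=k,interpolation=cv2.INTER_CUBIC)
    for i in range(0,w,10): cv2.line(im,(i*k,0),(i*k,6 if (x0+i)%50 else 14),(255,255,255),1); 
    for j in range(0,h,10): cv2.line(im,(0,j*k),(6,j*k),(255,255,255),1)
    for i in range(0,w,20): cv2.putText(im,str(x0+i),(i*k,24),0,.4,(255,255,255),1)
    for j in range(20,h,20): cv2.putText(im,str(y0+j),(8,j*k+4),0,.4,(255,255,255),1)
    cv2.imwrite(out,im)
E
python3 - <<'E'
from h import *
crop("pics/top0.png","pics/c1.png",220,150,100,75+45,5) if 0 else crop("pics/top0.png","pics/c1.png",220,150,130,95+5,6)
crop("pics/top0.png","pics/c2.png",85,215,100,60,8)
crop("pics/top0.png","pics/c3.png",325,150,80,60,8)
crop("pics/scene0.png","pics/c4.png",130,220,80,60,8)
E
```

```text
(no output)
```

View pics/c1.png

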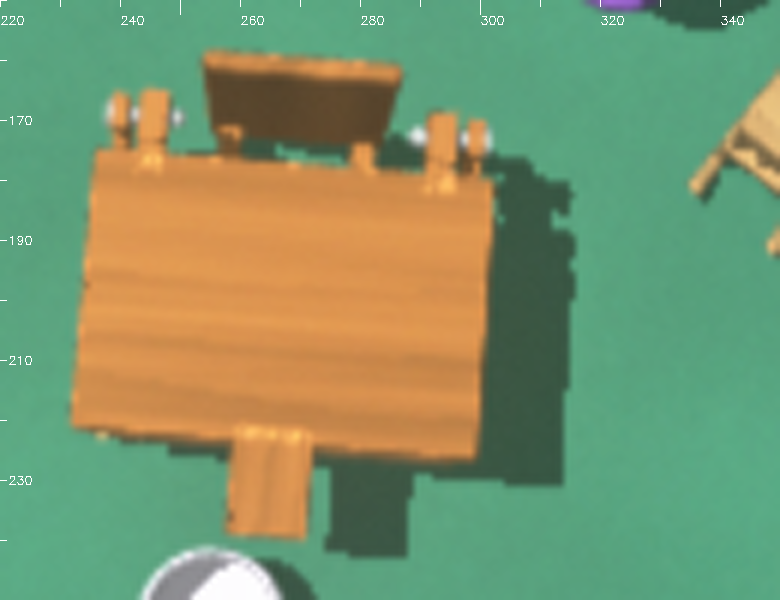

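View pics/c2.png

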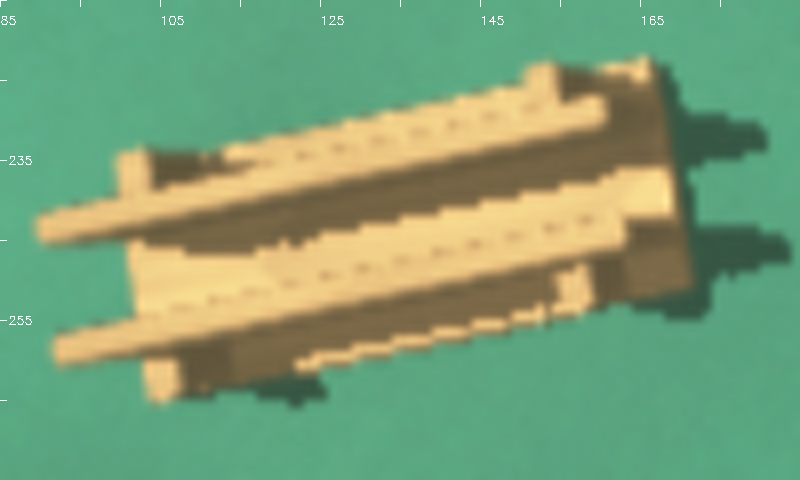

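View pics/c3.png

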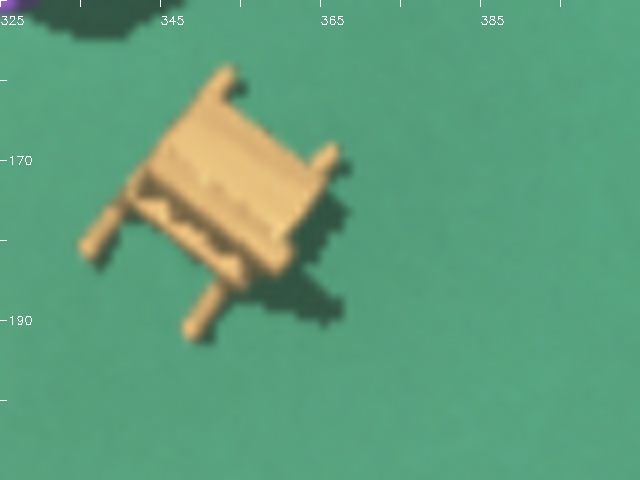

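View pics/c4.png

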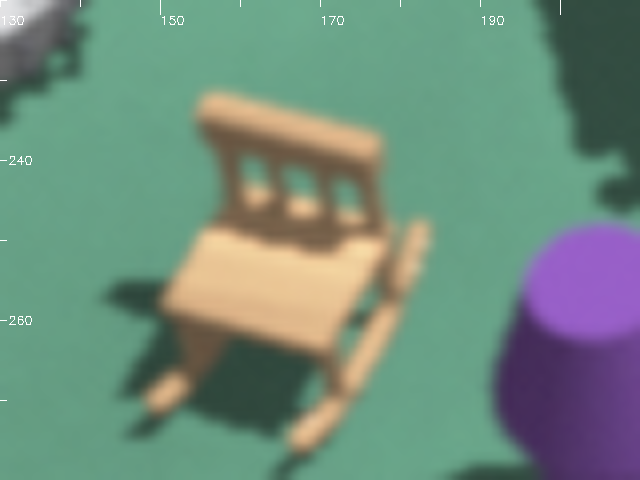

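The lid corners, the tongue end, both rack rails and the chair's top rail are all clear in these crops. Next I measure them against the given sizes.

```bash
python3 - <<'E'
from h import *
im=cv2.imread("pics/top0.png")
T=lambda X,Y:(220+X/6-.4,150+Y/6-.4)
P=[onz("top",*T(*p),.112)[:2] for p in [(97,150),(493,180),(475,460),(72,425),(227,533),(305,540)]]
P=np.array(P); print(np.round(P*1e3,1))
d=lambda a,b:np.linalg.norm(P[a]-P[b])*1e3
print("lid sizes",d(0,1),d(3,2),d(0,3),d(1,2),d(4,5))
# lid frame: back-left(68,100) back-right(68,-100) front-right(-72,-100) front-left(-72,100) tongue (-117,±20)
M=np.array([(68,100),(68,-100),(-72,-100),(-72,100),(-117,20),(-117,-20)])/1e3
def fit(M,P):
    Mc=M-M.mean(0);Pc=P-P.mean(0)
    a=np.arctan2((Mc[:,0]*Pc[:,1]-Mc[:,1]*Pc[:,0]).sum(),(Mc*Pc).sum())
    Q=np.array([[np.cos(a),-np.sin(a)],[np.sin(a),np.cos(a)]]); t=P.mean(0)-Q@M.mean(0)
    return a,t,(P-(M@Q.T+t))*1e3
a,t,r=fit(M,P);print("chest yaw",np.degrees(a),"t",t*1e3);print(np.round(r,1))
# rack rails
S=lambda X,Y:(85+X/8-.4,215+Y/8-.4)
Rk=np.array([onz("top",*S(*p),.085)[:2] for p in [(37,215),(605,95),(40,243),(605,122),(53,340),(620,215),(58,367),(625,245)]])
print(np.round(Rk*1e3,1))
for i in range(0,8,2):
    v=Rk[i+1]-Rk[i]; print("rail",np.linalg.norm(v)*1e3,np.degrees(np.arctan2(-v[0],-v[1]))*-1)
v=Rk[1]-Rk[0]; v/=np.linalg.norm(v); n=np.array([v[1],-v[0]])
print("offsets",[round(float((q-Rk[0])@n)*1e3,1) for q in Rk])
C=lambda X,Y:(325+X/8-.4,150+Y/8-.4)
D=lambda X,Y:(130+X/8-.4,220+Y/8-.4)
# rail ends top edge. 
for s,tp in [((200,105),(235,285)),((380,145),(130,195)),((382,150),(130,195))]:
    print("chair tri",tri(*D(*s),*C(*tp)))
for p in [(130,190),(135,205),(238,288),(245,278)]: print(onz("top",*C(*p),.092))
print("rail ends scene onz .092",[onz("scene",*D(*p),.092)*1e3 for p in[(210,100),(378,140)]])
E
```

```text
[[ 622.6   64.6]
 [ 605.6 -132.1]
 [ 467.4 -119.9]
 [ 485.8   76.5]
 [ 433.     1. ]
 [ 429.4  -36.8]]
lid sizes 197.44840469017834 197.28177983220118 137.32077612907403 138.6786683886608 37.94734855871612
chest yaw -5.0677042845786175 t [547.48181727 -27.99845132]
[[-1.4 -1. ]
 [-0.8  1.5]
 [ 0.5  1.4]
 [ 1.2 -1.4]
 [ 0.3 -1.3]
 [ 0.2  0.8]]
[[427.4 508. ]
 [470.8 294.6]
 [416.9 506.2]
 [460.7 294.2]
 [381.1 499. ]
 [426.  287.4]
 [371.2 496.4]
 [414.9 285.1]]
rail 217.77364970586643 11.511708153273897
rail 216.40118822792587 11.665130821973255
rail 216.28240902169784 11.98813055916312
rail 215.78164104952108 11.691139927442784
offsets [0.0, -0.0, 10.6, 10.0, 47.1, 45.3, 57.4, 56.7]
chair tri (array([ 0.59118811, -0.30332113,  0.07455229]), np.float64(0.015729377810720382))
chair tri (array([ 0.62818443, -0.25806413,  0.07477167]), np.float64(0.0024965437445318224))
chair tri (array([ 0.62865856, -0.2581524 ,  0.07276964]), np.float64(0.0017670757749299053))
[ 0.62715996 -0.2530846   0.092     ]
[ 0.62135781 -0.25473234  0.092     ]
[ 0.58916396 -0.29206809  0.092     ]
[ 0.59295743 -0.29487327  0.092     ]
rail ends scene onz .092 [array([ 602.4799969 , -307.88384926,   92.        ]), array([ 640.17030717, -260.95279907,   92.        ])]
```

```bash
python3 - <<'E'
from h import *
crop("pics/top0.png","pics/c5.png",332,155,40,40,14)
crop("pics/scene0.png","pics/c6.png",145,227,42,55,11)
for n in("scene","top"): print(n,ray(n,0,0)[0])
# chair candidates: project rail ends for several guess
E
```

```text
scene [ 1.47331375 -0.35463038  1.0577197 ]
top [ 0.42362231 -0.01688371  1.15243486]
```

View pics/c5.png

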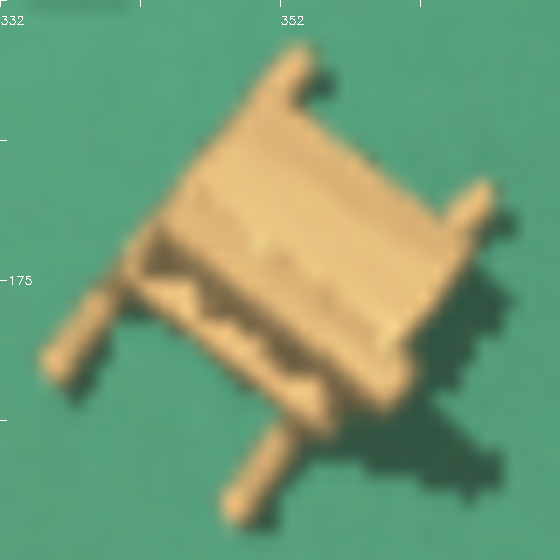

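View pics/c6.png

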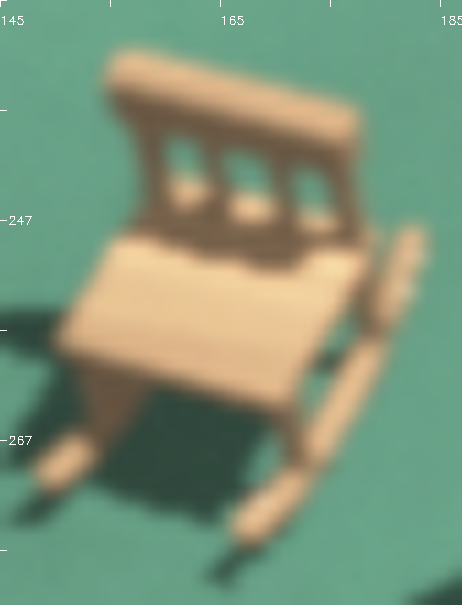

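```bash
python3 - <<'E'
from h import *
C=lambda X,Y:(332+X/14-.45,155+Y/14-.45)
D=lambda X,Y:(145+X/11-.45,227+Y/11-.45)
print("back top edge +y end", tri(*D(358,105),*C(163,228)))
print("back top edge -y end", tri(*D(120,50),*C(385,408)))
b=[onz("top",*C(163,228),.092),onz("top",*C(385,408),.092)]
s=[onz("scene",*D(356,106),.092),onz("scene",*D(122,50),.092)]
f=[onz("scene",*D(355,138),.092),onz("scene",*D(110,82),.092)]
for q in(b,s,f):
    v=q[0]-q[1]; print(np.round(np.array(q)*1e3,1),np.linalg.norm(v)*1e3,np.degrees(np.arctan2(v[1],v[0])))
# runner tips, z~0.012
r=[(300,50),(50,365),(487,190),(238,512)]
r=[onz("top",*C(*p),.014) for p in r]; print(np.round(np.array(r)*1e3,1))
for i in(0,2):
    v=r[i+1]-r[i];print("runner",np.linalg.norm(v)*1e3,np.degrees(np.arctan2(v[1],v[0])))
print("runner centre",np.mean(r,axis=0))
E
```

```text
back top edge +y end (array([ 0.63538028, -0.26006212,  0.09042472]), np.float64(0.0016068541784902105))
back top edge -y end (array([ 0.59540408, -0.30766744,  0.08830067]), np.float64(0.00041822380703399644))
[[ 634.9 -260.5   92. ]
 [ 594.9 -306.4   92. ]] 60.93008859276431 48.967622133281274
[[ 637.2 -260.    92. ]
 [ 598.8 -307.6   92. ]] 61.14044391829106 51.127260725740356
[[ 646.7 -262.8   92. ]
 [ 607.7 -312.6   92. ]] 63.28864600416019 51.89362397646004
[[ 692.5 -312.1   14. ]
 [ 618.3 -250.9   14. ]
 [ 658.6 -353.9   14. ]
 [ 583.5 -292.8   14. ]]
runner 96.16899934654491 140.50759408393193
runner 96.85997360475508 140.92545271254758
runner centre [ 0.63822099 -0.30243555  0.014     ]
```

```bash
cat >> h.py <<'E'
from plant import monitor
CH=(np.array([.5475,-.0280]),np.radians(-5.07)); RK=(np.array([.4211,.3963]),np.radians(11.65))
def chest(x,y): # mm -> world xy mm
    c,s=np.cos(CH[1]),np.sin(CH[1]); return CH[0]*1e3+np.array([c*x-s*y,s*x+c*y])
def st():
    o=monitor.get_obs(); q=o['ee_rot']; M=R.from_quat([q[1],q[2],q[3],q[0]]).as_matrix()
    return np.array(o['tcp_pos'])*1e3,M,o
def yawx(M): return np.degrees(np.arctan2(M[1,0],M[0,0]))
def show():
    p,M,o=st(); print("t",round(o['time_s'],2),"grasp",np.round(p-M[:,1]*0+np.array([0,0,18.7]),1),"yawx",round(yawx(M),2),"ydir",np.round(M[:,1],3),"j",np.round(o['joints'],2),"F",np.round(o['ft_force'],1),"open",round(o['opening']*1e3,1))
def plan(way):
    """way: list of (grasp xyz mm world, tool-x yaw deg or None=keep, nrows). prints rows. tool straight down"""
    p,M,o=st(); p=p+[0,0,18.7]; 
    T=[];D=[];x0=p.copy();y0=yawx(M)
    cp=p.copy();cR=M.copy();first=True
    for g,yw,n in way:
        g=np.array(g,float); yw=y0 if yw is None else yw
        dy=(yw-y0+180)%360-180
        for k in range(1,n+1):
            tp=x0+(g-x0)*k/n; ty=y0+dy*k/n
            d=np.round(cR.T@(tp-cp),0 if np.linalg.norm(tp-cp)>8 else 1)
            a=np.radians(ty); X=np.array([np.cos(a),np.sin(a),0]);Y=np.array([0,0,-1.]);Mt=np.c_[X,Y,np.cross(X,Y)]
            t=np.round((R.from_matrix(cR.T@Mt)).as_rotvec(),3)
            D.append(d.tolist());T.append(t.tolist())
            cp=cp+cR@d;cR=cR@R.from_rotvec(t).as_matrix()
        x0,y0=g,yw
    for i in range(0,len(D),12):
        print("turn",str(T[i:i+12]).replace(" ",""));print("dpos",str(D[i:i+12]).replace(" ",""))
    print("end",np.round(cp,1),yawx(cR))
E
python3 - <<'E'
from h import *
show()
print("tongue",chest(-101,0),"fork",chest(87,0))
S=lambda X,Y:(X*.64,Y*.64)
print("lamp",onz("top",*S(517,203),.135),"sauce",onz("top",*S(399,397),.045),"handle end",onz("top",*S(438,414),.035))
print("stool",onz("top",*S(273,276),.058),"tumbler",onz("top",*S(289,215),.085))
E
```

```text
t 0.1 grasp [ 210.5 -561.2  249.2] yawx -69.44 ydir [-0.     0.002 -1.   ] j [-1.33  0.36  1.51  0.    1.27 -0.12] F [-0.  -0.3  0.2] open 85.4
tongue [446.89516514 -19.07435136] fork [634.15961022 -35.68843002]
lamp [ 0.75031779 -0.21946181  0.135     ] sauce [0.38594657 0.00883612 0.045     ] handle end [ 0.35212701 -0.06784793  0.035     ]
stool [0.62831959 0.26182205 0.058     ] tumbler [0.74715913 0.2262526  0.085     ]
```

```bash
python3 - <<'E'
from h import *
plan([((360,-300,240),-80,10),((447,-19,175),-95.07,11),((446.9,-19.1,105),-95.07,5)])
E
```

```text
turn [[-0.0,0.018,-0.002],[-0.0,0.019,0.0],[-0.0,0.018,0.0],[-0.0,0.019,0.0],[-0.0,0.018,0.0],[-0.0,0.019,0.0],[-0.0,0.018,0.0],[-0.0,0.018,0.0],[-0.0,0.019,0.0],[-0.0,0.018,0.0],[-0.0,0.024,0.0],[-0.0,0.024,0.0]]
dpos [[-19.0,1.0,23.0],[-20.0,1.0,23.0],[-20.0,1.0,22.0],[-20.0,1.0,23.0],[-21.0,1.0,21.0],[-21.0,1.0,21.0],[-22.0,0.0,21.0],[-22.0,1.0,21.0],[-23.0,1.0,20.0],[-22.0,1.0,20.0],[-24.0,6.0,12.0],[-24.0,6.0,12.0]]
turn [[-0.0,0.024,0.0],[-0.0,0.024,0.0],[-0.0,0.024,0.0],[-0.0,0.024,0.0],[-0.0,0.024,0.0],[-0.0,0.024,0.0],[-0.0,0.023,0.0],[-0.0,0.024,0.0],[-0.0,0.024,0.0],[-0.0,0.0,0.0],[-0.0,0.0,0.0],[-0.0,0.0,0.0]]
dpos [[-25.0,6.0,11.0],[-24.0,6.0,10.0],[-25.0,6.0,10.0],[-25.0,6.0,9.0],[-25.0,6.0,9.0],[-26.0,5.0,8.0],[-25.0,6.0,8.0],[-26.0,6.0,6.0],[-26.0,6.0,7.0],[-0.0,14.0,-0.0],[-0.0,14.0,-0.0],[-0.0,14.0,-0.0]]
turn [[-0.0,0.0,0.0],[-0.0,0.0,0.0]]
dpos [[-0.0,14.0,-0.0],[-0.0,14.0,-0.0]]
end [447.4 -19.4 105.2] -95.05524781334299
```

Call:
{"name": "servo_tool", "arguments": {
  "turn": [
    [0, 0.018, -0.002],
    [0, 0.019, 0],
    [0, 0.018, 0],
    [0, 0.019, 0],
    [0, 0.018, 0],
    [0, 0.019, 0],
    [0, 0.018, 0],
    [0, 0.018, 0],
    [0, 0.019, 0],
    [0, 0.018, 0],
    [0, 0.024, 0],
    [0, 0.024, 0]
  ],
  "delta_pos": [
    [-19, 1, 23],
    [-20, 1, 23],
    [-20, 1, 22],
    [-20, 1, 23],
    [-21, 1, 21],
    [-21, 1, 21],
    [-22, 0, 21],
    [-22, 1, 21],
    [-23, 1, 20],
    [-22, 1, 20],
    [-24, 6, 12],
    [-24, 6, 12]
  ],
  "grip": [70, 70, 70, 70, 70, 70, 70, 70, 70, 70, 70, 70],
  "force": 30
}}

```text
time_s: 1.3
tcp_pos: [0.3767, -0.2484, 0.2096]
ee_rot: [-0.53, 0.531, -0.467, 0.468]
ft_force: [0.6, 0.3, -0.4]
opening: 0.07
```

Call:
{"name": "servo_tool", "arguments": {
  "turn": [
    [0, 0.024, 0],
    [0, 0.024, 0],
    [0, 0.024, 0],
    [0, 0.024, 0],
    [0, 0.024, 0],
    [0, 0.024, 0],
    [0, 0.023, 0],
    [0, 0.024, 0],
    [0, 0.024, 0],
    [0, 0, 0]
  ],
  "delta_pos": [
    [-25, 6, 11],
    [-24, 6, 10],
    [-25, 6, 10],
    [-25, 6, 9],
    [-25, 6, 9],
    [-26, 5, 8],
    [-25, 6, 8],
    [-26, 6, 6],
    [-26, 6, 7],
    [0, 0, 0]
  ],
  "grip": [70, 70, 70, 70, 70, 70, 70, 70, 70, 70]
}}

```text
time_s: 2.3
tcp_pos: [0.4474, -0.0176, 0.1557]
ee_rot: [0.478, -0.478, 0.521, -0.521]
ft_force: [-1.2, -0.3, 0.2]
opening: 0.07
```

```bash
python3 - <<'E'
from h import *
show()
for n in("scene","top"):
    cv2.imwrite(f"pics/{n}1.png",imaging.camera(n)[:,:,::-1])
crop("pics/top1.png","pics/t1.png",210,150,120,100,6)
plan([((446.9,-19.1,105),-95.07,6)])
E
```

```text
t 2.3 grasp [447.4 -17.6 174.4] yawx -94.93 ydir [-0.001 -0.001 -1.   ] j [-0.19  0.24  1.92 -0.    0.99  1.46] F [-1.2 -0.3  0.2] open 70.0
turn [[0.0,0.0,0.002],[0.0,0.001,-0.0],[0.0,0.0,-0.0],[0.0,0.001,-0.0],[0.0,0.0,-0.0],[0.0,0.001,-0.0]]
dpos [[-0.0,12.0,-0.0],[-0.0,11.0,-0.0],[-0.0,12.0,-0.0],[-0.0,12.0,-0.0],[-1.0,11.0,-0.0],[0.0,12.0,-0.0]]
end [447.3 -18.8 104.9] -95.09825970877591
```

View pics/t1.png

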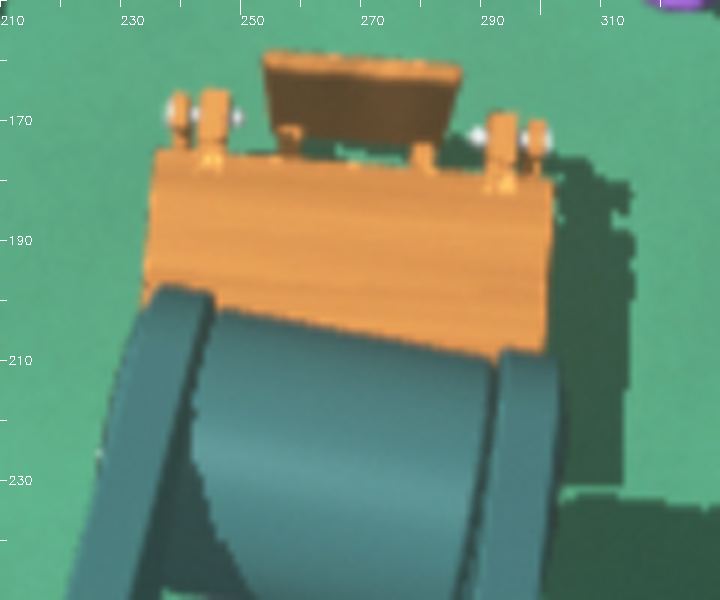

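The arm hides the tongue in the top view, but the chest hasn't moved. I'll descend and grip.

Call:
{"name": "servo_tool", "arguments": {
  "turn": [
    [0, 0, 0.002],
    [0, 0.001, 0],
    [0, 0, 0],
    [0, 0.001, 0],
    [0, 0, 0],
    [0, 0, 0],
    [0, 0, 0]
  ],
  "delta_pos": [
    [1, 12, 0],
    [0, 11, 0],
    [0, 12, 0],
    [0, 12, 0],
    [0, 11, 0],
    [0, 13, 0],
    [0, 0, 0]
  ],
  "grip": [70, 70, 70, 70, 70, 70, 70]
}}

```text
time_s: 3.1
tcp_pos: [0.4461, -0.0213, 0.084]
ee_rot: [0.476, -0.477, 0.523, -0.521]
ft_force: [0.3, -0.5, 0.3]
opening: 0.0703
```

```bash
python3 - <<'E'
from h import *
show()
for n in("scene",):
    cv2.imwrite(f"pics/{n}2.png",imaging.camera(n)[:,:,::-1])
crop("pics/scene2.png","pics/s2.png",190,110,120,120,5)
E
```

```text
t 3.1 grasp [446.1 -21.3 102.7] yawx -95.21 ydir [-0.002  0.001 -1.   ] j [-0.2   0.35  1.99  0.    0.8   1.46] F [ 0.3 -0.5  0.3] open 70.3
```

View pics/s2.png

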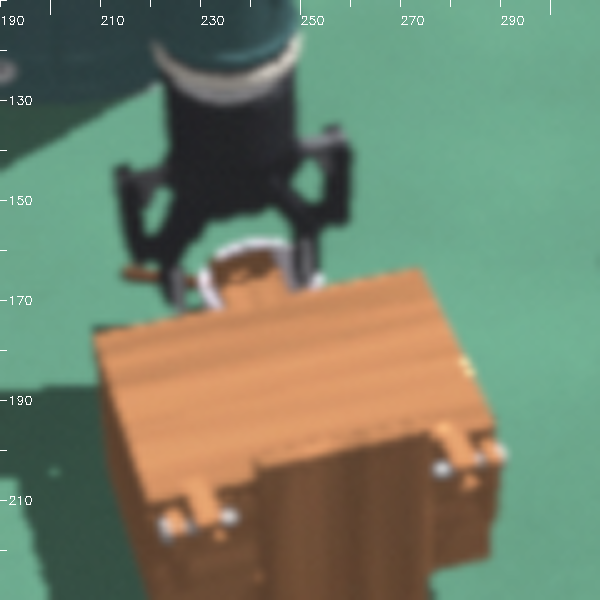

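The fingers straddle the tongue (tongue columns about 231-247, fingers at 223 and 250). I'll nudge 2 mm and close.

Call:
{"name": "servo_tool", "arguments": {
  "turn": [
    [0, 0, 0],
    [0, 0, 0],
    [0, 0, 0],
    [0, 0, 0],
    [0, 0, 0],
    [0, 0, 0]
  ],
  "delta_pos": [
    [-2, -1, 1],
    [0, 0, 0],
    [0, 0, 0],
    [0, 0, 0],
    [0, 0, 0],
    [0, 0, 0]
  ],
  "grip": [50, 36, 36, 36, 36, 36],
  "force": 30
}}

```text
time_s: 3.75
tcp_pos: [0.4494, -0.0192, 0.0872]
ee_rot: [-0.478, 0.476, -0.521, 0.523]
ft_force: [-1.1, -0.1, 6.1]
opening: 0.0394
```

```bash
python3 - <<'E'
from h import *
show()
p,M,o=st(); print(chest(-101,0)-p[:2])
# arc rows in tool axes (tool z = chest x, tool y = down)
N=30; th=np.radians(np.linspace(0,90,N+1)); x=87-188*np.cos(th); z=106+188*np.sin(th)
for i in range(0,N,10): print([[0,round(float(-(z[k+1]-z[k])),1),round(float(x[k+1]-x[k]),1)] for k in range(i,i+10)])
E
```

```text
t 3.75 grasp [449.4 -19.2 105.9] yawx -95.16 ydir [ 0.003 -0.    -1.   ] j [-0.2   0.35  1.99  0.    0.8   1.46] F [-1.1 -0.1  6.1] open 39.4
[-2.541187    0.13075305]
[[0, -9.8, 0.3], [0, -9.8, 0.8], [0, -9.8, 1.3], [0, -9.7, 1.8], [0, -9.6, 2.3], [0, -9.4, 2.8], [0, -9.3, 3.3], [0, -9.1, 3.8], [0, -8.9, 4.2], [0, -8.6, 4.7]]
[[0, -8.4, 5.1], [0, -8.1, 5.6], [0, -7.8, 6.0], [0, -7.5, 6.4], [0, -7.1, 6.8], [0, -6.8, 7.1], [0, -6.4, 7.5], [0, -6.0, 7.8], [0, -5.6, 8.1], [0, -5.1, 8.4]]
[[0, -4.7, 8.6], [0, -4.2, 8.9], [0, -3.8, 9.1], [0, -3.3, 9.3], [0, -2.8, 9.4], [0, -2.3, 9.6], [0, -1.8, 9.7], [0, -1.3, 9.8], [0, -0.8, 9.8], [0, -0.3, 9.8]]
```

Call:
{"name": "servo_tool", "arguments": {
  "turn": [
    [0, 0, 0],
    [0, 0, 0],
    [0, 0, 0],
    [0, 0, 0],
    [0, 0, 0],
    [0, 0, 0],
    [0, 0, 0],
    [0, 0, 0],
    [0, 0, 0],
    [0, 0, 0]
  ],
  "delta_pos": [
    [0, -9.8, 0.3],
    [0, -9.8, 0.8],
    [0, -9.8, 1.3],
    [0, -9.7, 1.8],
    [0, -9.6, 2.3],
    [0, -9.4, 2.8],
    [0, -9.3, 3.3],
    [0, -9.1, 3.8],
    [0, -8.9, 4.2],
    [0, -8.6, 4.7]
  ],
  "grip": [36, 36, 36, 36, 36, 36, 36, 36, 36, 36]
}}

```text
time_s: 4.75
tcp_pos: [0.474, -0.0215, 0.1812]
ee_rot: [-0.477, 0.477, -0.522, 0.522]
ft_force: [0.1, 0.3, -3.1]
opening: 0.0396
```

```bash
python3 - <<'E'
from h import *
show()
p,M,o=st()
c,s=np.cos(CH[1]),np.sin(CH[1]); d=p[:2]-CH[0]*1e3; X=c*d[0]+s*d[1]; Z=p[2]+18.7
print("chest x",X,"r",np.hypot(X-87,Z-106),np.degrees(np.arctan2(Z-106,87-X)))
cv2.imwrite("pics/scene3.png",imaging.camera("scene")[:,:,::-1])
crop("pics/scene3.png","pics/s3.png",180,80,140,140,4)
E
```

```text
t 4.75 grasp [474.  -21.5 199.9] yawx -95.17 ydir [ 0.001  0.    -1.   ] j [-0.19  0.24  1.84  0.    1.07  1.47] F [ 0.1  0.3 -3.1] open 39.6
chest x -73.75162214351197 r 186.1667584798307 30.290195002631872
```

View pics/s3.png

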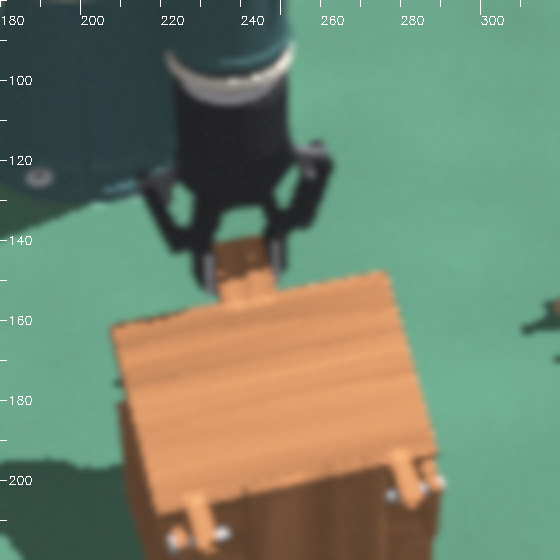

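The lid swings with its forks still on the pins. I measure radius 186 mm, 30°, and small forces, so I'll continue.

Call:
{"name": "servo_tool", "arguments": {
  "turn": [
    [0, 0, 0],
    [0, 0, 0],
    [0, 0, 0],
    [0, 0, 0],
    [0, 0, 0],
    [0, 0, 0],
    [0, 0, 0],
    [0, 0, 0],
    [0, 0, 0],
    [0, 0, 0]
  ],
  "delta_pos": [
    [0, -8.4, 5.1],
    [0, -8.1, 5.6],
    [0, -7.8, 6.0],
    [0, -7.5, 6.4],
    [0, -7.1, 6.8],
    [0, -6.8, 7.1],
    [0, -6.4, 7.5],
    [0, -6.0, 7.8],
    [0, -5.6, 8.1],
    [0, -5.1, 8.4]
  ],
  "grip": [36, 36, 36, 36, 36, 36, 36, 36, 36, 36]
}}

```text
time_s: 5.8
tcp_pos: [0.5428, -0.0277, 0.2497]
ee_rot: [-0.477, 0.477, -0.522, 0.522]
ft_force: [-1.0, 0.2, -3.8]
opening: 0.0394
```

```bash
cat >> h.py <<'E'
def arc():
    p,M,o=st()
    c,s=np.cos(CH[1]),np.sin(CH[1]); d=p[:2]-CH[0]*1e3; X=c*d[0]+s*d[1]; Z=p[2]+18.7
    print("chest x",X,"y",-s*d[0]+c*d[1],"r",np.hypot(X-87,Z-106),np.degrees(np.arctan2(Z-106,87-X)))
E
python3 - <<'E'
from h import *
show();arc()
E
```

```text
t 5.8 grasp [542.8 -27.7 268.4] yawx -95.17 ydir [ 0.  0. -1.] j [-0.18  0.26  1.61  0.    1.27  1.48] F [-1.   0.2 -3.8] open 39.4
chest x -4.739804668657333 y -0.08186153889323672 r 186.51523422955637 60.536943807278156
```

Call:
{"name": "servo_tool", "arguments": {
  "turn": [
    [0, 0, 0],
    [0, 0, 0],
    [0, 0, 0],
    [0, 0, 0],
    [0, 0, 0],
    [0, 0, 0],
    [0, 0, 0],
    [0, 0, 0],
    [0, 0, 0],
    [0, 0, 0],
    [0, 0, 0]
  ],
  "delta_pos": [
    [0, -4.5, 8.6],
    [0, -4.0, 8.9],
    [0, -3.7, 9.1],
    [0, -3.2, 9.3],
    [0, -2.7, 9.4],
    [0, -2.2, 9.6],
    [0, -1.8, 9.7],
    [0, -1.3, 9.6],
    [0, -0.8, 9],
    [0, -0.3, 7],
    [0, 0, 0]
  ],
  "grip": [36, 36, 36, 36, 36, 36, 36, 36, 36, 36, 36]
}}

```text
time_s: 6.9
tcp_pos: [0.6331, -0.0359, 0.2739]
ee_rot: [-0.477, 0.477, -0.522, 0.522]
ft_force: [-0.5, 0.2, -3.1]
opening: 0.0396
```

```bash
python3 - <<'E'
from h import *
show();arc()
cv2.imwrite("pics/scene4.png",imaging.camera("scene")[:,:,::-1])
crop("pics/scene4.png","pics/s4.png",180,60,140,140,4)
E
```

```text
t 6.9 grasp [633.1 -35.9 292.6] yawx -95.17 ydir [ 0.001  0.    -1.   ] j [-0.17  0.37  1.38  0.    1.39  1.5 ] F [-0.5  0.2 -3.1] open 39.6
chest x 85.97152722905116 y -0.28793234132929246 r 186.56070962813646 89.68413795317875
```

View pics/s4.png

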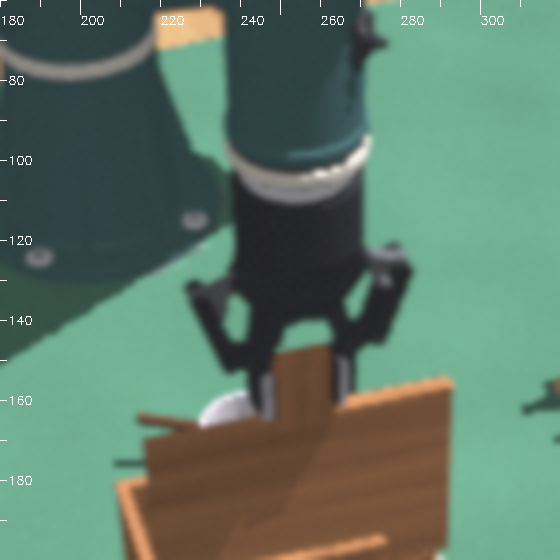

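The lid is upright. I'll firm the grip and lift straight up.

Call:
{"name": "servo_tool", "arguments": {
  "turn": [
    [0, 0, 0],
    [0, 0, 0],
    [0, 0, 0],
    [0, 0, 0],
    [0, 0, 0],
    [0, 0, 0],
    [0, 0, 0],
    [0, 0, 0],
    [0, 0, 0]
  ],
  "delta_pos": [
    [0, 0, 0],
    [0, 0, 0],
    [0, -3, 0],
    [0, -5, 0],
    [0, -7, 0],
    [0, -10, 0],
    [0, -10, 0],
    [0, -10, 0],
    [0, 0, 0]
  ],
  "grip": [36, 36, 36, 36, 36, 36, 36, 36, 36],
  "force": 70
}}

```text
time_s: 7.85
tcp_pos: [0.6332, -0.036, 0.3214]
ee_rot: [-0.478, 0.476, -0.521, 0.523]
ft_force: [-0.3, 0.4, -2.0]
opening: 0.0392
```

```bash
python3 - <<'E'
from h import *
show();arc()
cv2.imwrite("pics/scene5.png",imaging.camera("scene")[:,:,::-1])
crop("pics/scene5.png","pics/s5.png",180,60,140,150,4)
E
```

```text
t 7.85 grasp [633.2 -36.  340.1] yawx -95.17 ydir [ 0.005 -0.    -1.   ] j [-0.17  0.34  1.31  0.    1.48  1.5 ] F [-0.3  0.4 -2. ] open 39.2
chest x 86.06092345262564 y -0.3960789990213982 r 234.1260963202445 89.77018680138382
```

View pics/s5.png

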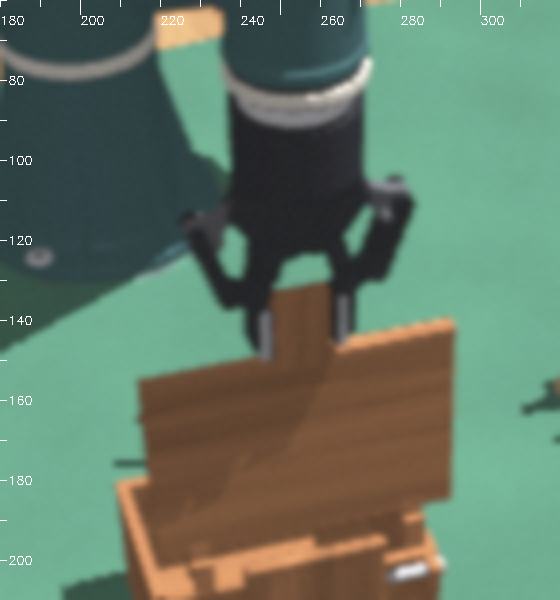

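The lid is off the pins and hanging upright. Next I carry it over the rack.

```bash
python3 - <<'E'
from h import *
plan([((540,-27,360),None,5),((421,396,340),-78.35,17)])
E
```

```text
turn [[-0.003,-0.0,-0.0],[-0.0,-0.0,-0.0],[-0.0,-0.0,-0.0],[-0.0,-0.0,-0.0],[-0.0,-0.0,-0.0],[-0.0,-0.017,-0.0],[-0.0,-0.018,-0.0],[-0.0,-0.017,-0.0],[-0.0,-0.017,-0.0],[-0.0,-0.017,-0.0],[-0.0,-0.018,-0.0],[-0.0,-0.017,-0.0]]
dpos [[-0.0,-4.0,-19.0],[-0.0,-4.0,-18.0],[-0.0,-5.0,-19.0],[-0.0,-4.0,-18.0],[-1.0,-4.0,-19.0],[-24.0,1.0,-9.0],[-24.0,1.0,-9.0],[-24.0,1.0,-8.0],[-25.0,2.0,-8.0],[-25.0,1.0,-8.0],[-25.0,1.0,-7.0],[-25.0,1.0,-7.0]]
turn [[-0.0,-0.017,-0.0],[-0.0,-0.017,-0.0],[-0.0,-0.018,-0.0],[-0.0,-0.017,-0.0],[-0.0,-0.017,-0.0],[-0.0,-0.017,-0.0],[-0.0,-0.018,-0.0],[-0.0,-0.017,-0.0],[-0.0,-0.017,-0.0],[-0.0,-0.018,-0.0]]
dpos [[-25.0,1.0,-6.0],[-25.0,1.0,-6.0],[-25.0,2.0,-5.0],[-26.0,1.0,-5.0],[-25.0,1.0,-5.0],[-26.0,1.0,-4.0],[-25.0,1.0,-3.0],[-26.0,2.0,-3.0],[-25.0,1.0,-3.0],[-26.0,1.0,-2.0]]
end [421.4 395.9 339.9] -78.32286175915814
```

Call:
{"name": "servo_tool", "arguments": {
  "turn": [
    [-0.003, 0, 0],
    [0, 0, 0],
    [0, 0, 0],
    [0, 0, 0],
    [0, 0, 0],
    [0, -0.017, 0],
    [0, -0.018, 0],
    [0, -0.017, 0],
    [0, -0.017, 0],
    [0, -0.017, 0],
    [0, -0.018, 0],
    [0, -0.017, 0]
  ],
  "delta_pos": [
    [0, -4, -15],
    [0, -4, -20],
    [0, -5, -20],
    [0, -4, -20],
    [-1, -4, -18],
    [-24, 1, -9],
    [-24, 1, -9],
    [-24, 1, -8],
    [-25, 2, -8],
    [-25, 1, -8],
    [-25, 1, -7],
    [-25, 1, -7]
  ],
  "grip": [36, 36, 36, 36, 36, 36, 36, 36, 36, 36, 36, 36]
}}

```text
time_s: 9.1
tcp_pos: [0.4884, 0.1484, 0.3319]
ee_rot: [-0.507, 0.509, -0.493, 0.491]
ft_force: [-0.1, 0.3, -1.7]
opening: 0.0388
```

Call:
{"name": "servo_tool", "arguments": {
  "turn": [
    [0, -0.017, 0],
    [0, -0.017, 0],
    [0, -0.018, 0],
    [0, -0.017, 0],
    [0, -0.017, 0],
    [0, -0.017, 0],
    [0, -0.018, 0],
    [0, -0.017, 0],
    [0, -0.017, 0],
    [0, -0.018, 0],
    [0, 0, 0],
    [0, 0, 0]
  ],
  "delta_pos": [
    [-25, 1, -6],
    [-25, 1, -6],
    [-25, 2, -5],
    [-26, 1, -5],
    [-25, 1, -5],
    [-26, 1, -4],
    [-25, 1, -3],
    [-26, 2, -3],
    [-15, 1, -3],
    [-11, 1, -1],
    [-10, 0, 0],
    [-5, 0, 0]
  ],
  "grip": [36, 36, 36, 36, 36, 36, 36, 36, 36, 36, 36, 36]
}}

```text
time_s: 10.3
tcp_pos: [0.423, 0.3865, 0.3205]
ee_rot: [-0.548, 0.549, -0.447, 0.446]
ft_force: [-0.2, -0.4, -2.9]
opening: 0.0393
```

```bash
python3 - <<'E'
from h import *
show()
for n in("scene","top"):
    cv2.imwrite(f"pics/{n}6.png",imaging.camera(n)[:,:,::-1])
crop("pics/scene6.png","pics/s6.png",280,30,140,145,4)
crop("pics/top6.png","pics/t6.png",60,190,150,120,5)
E
```

```text
t 10.3 grasp [423.  386.5 339.2] yawx -78.34 ydir [-0.002  0.    -1.   ] j [0.62 0.25 1.44 0.   1.45 1.99] F [-0.2 -0.4 -2.9] open 39.3
```

View pics/s6.png

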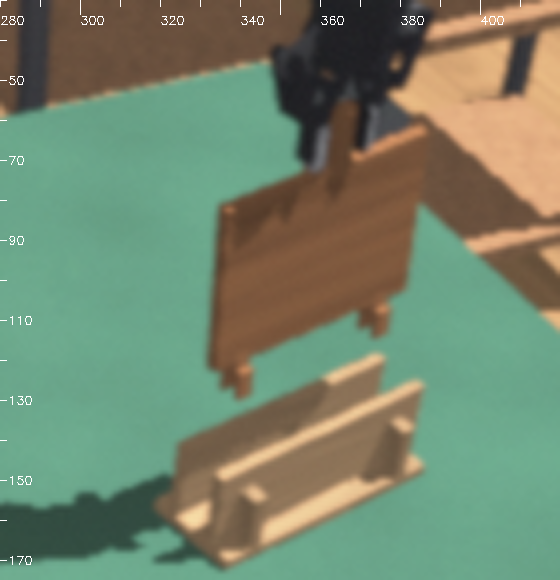

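View pics/t6.png

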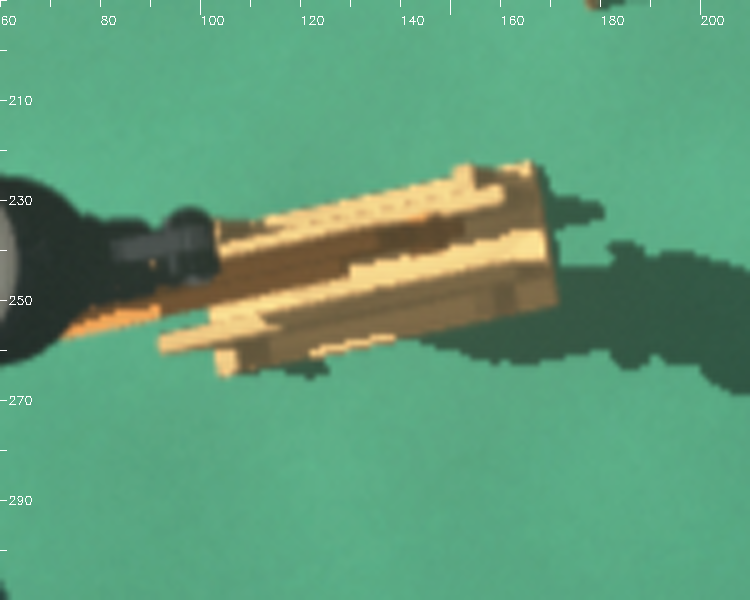

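```bash
python3 - <<'E'
from h import *
p,M,o=st(); g=p+[0,0,18.7]; X=M[:,0]; Z=M[:,2]
for s in(1,-1):
  for w in(-11.2,11.2): print("prong tip",s,w,np.round(proj("scene",(g+s*72*X+w*Z-[0,0,197.5])/1e3),1))
  print("plate top corner",np.round(proj("scene",(g+s*100*X-[0,0,27.5])/1e3),1), "plate bottom corner",np.round(proj("scene",(g+s*100*X-[0,0,167])/1e3),1))
print("tongue tip",proj("scene",(g+[0,0,16])/1e3))
# rack rail ends
a=RK[1]; ry=np.array([-np.sin(a),np.cos(a),0]); rx=np.array([np.cos(a),np.sin(a),0]); c=np.r_[RK[0]*1e3,85]
for s in(1,-1):
  for w in(-17,17): print("rail inner end",s,w,np.round(proj("scene",(c+s*110*ry+w*rx)/1e3),1))
E
python3 - <<'E'
import sys; sys.path.insert(0,'.')
from h import *
import os; os.chdir('.')
crop("pics/scene0.png","pics/s0r.png",310,110,90,70,8)
crop("pics/scene6.png","pics/s6b.png",325,40,75,100,6)
E
```

```text
prong tip 1 -11.2 [335.  125.3]
prong tip 1 11.2 [339.6 128.9]
plate top corner [336.1  82.5] plate bottom corner [331.3 122.2]
prong tip -1 -11.2 [369.1 110.3]
prong tip -1 11.2 [373.8 113.6]
plate top corner [387.2  62.3] plate bottom corner [379.4 101.2]
tongue tip [364.51690637  58.71794867]
rail inner end 1 -17 [375.9 118.7]
rail inner end 1 17 [383.  123.7]
rail inner end -1 -17 [325.3 141.5]
rail inner end -1 17 [332.1 147.1]
```

View pics/s0r.png

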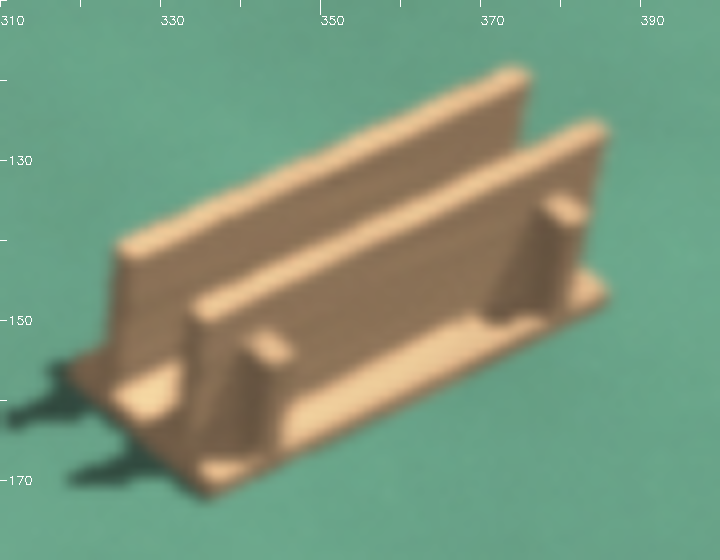

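View pics/s6b.png

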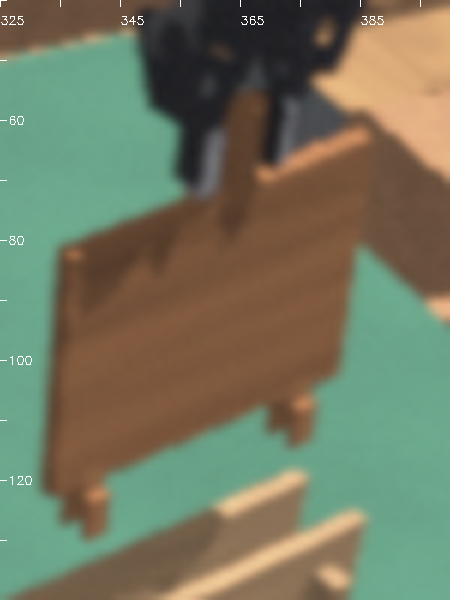

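The measured prong tips and rail edges agree with projection to about 1 px, and both show the same offset. The lid hangs vertical. I only need 10 mm along the slot, then I descend.

Call:
{"name": "servo_tool", "arguments": {
  "turn": [
    [0, 0, 0],
    [0, 0, 0],
    [0, 0, 0],
    [0, 0, 0],
    [0, 0, 0],
    [0, 0, 0],
    [0, 0, 0],
    [0, 0, 0],
    [0, 0, 0]
  ],
  "delta_pos": [
    [-5, 10, 0],
    [-5, 15, 0],
    [0, 10, 0],
    [0, 7, 0],
    [0, 10, 0],
    [0, 10, 0],
    [0, 10, 0],
    [0, 5, 0],
    [0, 0, 0]
  ],
  "grip": [36, 36, 36, 36, 36, 36, 36, 36, 36]
}}

```text
time_s: 11.3
tcp_pos: [0.4205, 0.3957, 0.2426]
ee_rot: [-0.547, 0.549, -0.447, 0.446]
ft_force: [-0.1, -0.4, -2.6]
opening: 0.0387
```

```bash
python3 - <<'E'
from h import *
show()
for n in("scene","top"):
    cv2.imwrite(f"pics/{n}7.png",imaging.camera(n)[:,:,::-1])
crop("pics/scene7.png","pics/s7.png",310,70,90,110,5)
crop("pics/top7.png","pics/t7.png",60,190,130,100,5)
E
```

```text
t 11.3 grasp [420.5 395.7 261.3] yawx -78.32 ydir [-0.004 -0.001 -1.   ] j [0.63 0.32 1.54 0.   1.28 2.  ] F [-0.1 -0.4 -2.6] open 38.7
```

View pics/s7.png

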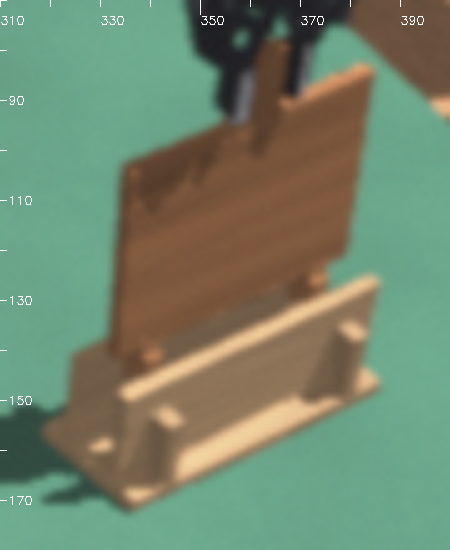

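View pics/t7.png

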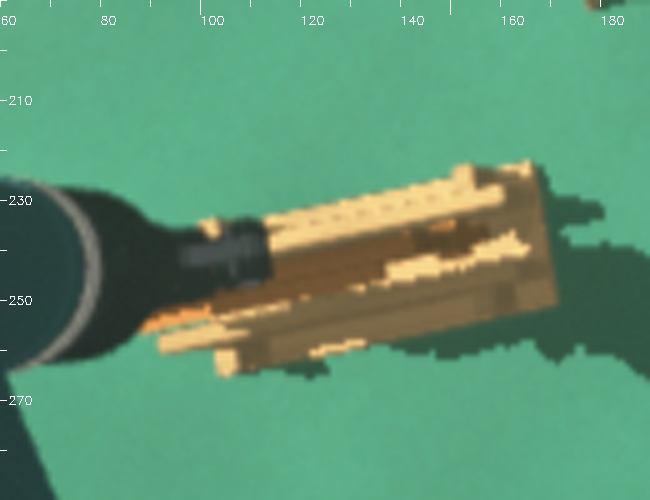

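The prongs have entered the slot without contact. I'll keep going down.

Call:
{"name": "servo_tool", "arguments": {
  "turn": [
    [0, 0, 0],
    [0, 0, 0],
    [0, 0, 0],
    [0, 0, 0],
    [0, 0, 0],
    [0, 0, 0],
    [0, 0, 0]
  ],
  "delta_pos": [
    [0, 9, 0],
    [0, 9, 0],
    [0, 9, 0],
    [0, 9, 0],
    [0, 6, 0],
    [0, 3, 0],
    [0, 0, 0]
  ],
  "grip": [36, 36, 36, 36, 36, 36, 36]
}}

```text
time_s: 12.1
tcp_pos: [0.4206, 0.3959, 0.198]
ee_rot: [-0.548, 0.549, -0.447, 0.446]
ft_force: [-0.6, 0.8, -1.5]
opening: 0.0389
```

Call:
{"name": "servo_tool", "arguments": {
  "turn": [
    [0, 0, 0],
    [0, 0, 0],
    [0, 0, 0]
  ],
  "delta_pos": [
    [0, 2, 0],
    [0, 2, 0],
    [0, 0, 0]
  ],
  "grip": [36, 36, 36]
}}

```text
time_s: 12.4
tcp_pos: [0.4208, 0.3961, 0.1945]
ee_rot: [-0.548, 0.549, -0.447, 0.446]
ft_force: [-0.0, 0.1, -3.5]
opening: 0.039
```

Call:
{"name": "servo_tool", "arguments": {
  "turn": [
    [0, 0, 0],
    [0, 0, 0],
    [0, 0, 0]
  ],
  "delta_pos": [
    [0, 1, 0],
    [0, 1, 0],
    [0, 0, 0]
  ],
  "grip": [36, 36, 36]
}}

```text
time_s: 12.7
tcp_pos: [0.4208, 0.396, 0.1925]
ee_rot: [-0.548, 0.549, -0.447, 0.446]
ft_force: [-0.8, -0.3, -1.9]
opening: 0.0391
```

Call:
{"name": "servo_tool", "arguments": {
  "turn": [
    [0, 0, 0],
    [0, 0, 0]
  ],
  "delta_pos": [
    [0, 1, 0],
    [0, 0, 0]
  ],
  "grip": [36, 36]
}}

```text
time_s: 12.9
tcp_pos: [0.4208, 0.3961, 0.1915]
ee_rot: [-0.548, 0.549, -0.447, 0.446]
ft_force: [-0.2, 0.1, -2.5]
opening: 0.0391
```

Call:
{"name": "servo_tool", "arguments": {
  "turn": [
    [0, 0, 0],
    [0, 0, 0],
    [0, 0, 0]
  ],
  "delta_pos": [
    [0, 1, 0],
    [0, 1, 0],
    [0, 0, 0]
  ],
  "grip": [36, 36, 36]
}}

```text
time_s: 13.2
tcp_pos: [0.4211, 0.3963, 0.1901]
ee_rot: [-0.548, 0.548, -0.447, 0.446]
ft_force: [-1.3, 1.2, 2.8]
opening: 0.0388
```

Contact felt: the vertical force went from -2.5 to +2.8 N at the expected height. I'll release.

Call:
{"name": "servo_tool", "arguments": {
  "turn": [
    [0, 0, 0],
    [0, 0, 0],
    [0, 0, 0],
    [0, 0, 0],
    [0, 0, 0],
    [0, 0, 0],
    [0, 0, 0]
  ],
  "delta_pos": [
    [0, 0, 0],
    [0, 0, 0],
    [0, 0, 0],
    [0, 0, 0],
    [0, 0, 0],
    [0, 0, 0],
    [0, 0, 0]
  ],
  "grip": [40, 42, 44, 48, 54, 60, 62],
  "force": 30
}}

```text
time_s: 13.9
tcp_pos: [0.4208, 0.3961, 0.1896]
ee_rot: [-0.548, 0.549, -0.447, 0.446]
ft_force: [-0.4, -0.3, -0.7]
opening: 0.0622
```

```bash
python3 - <<'E'
from h import *
show()
cv2.imwrite("pics/scene8.png",imaging.camera("scene")[:,:,::-1])
crop("pics/scene8.png","pics/s8.png",310,60,100,120,5)
E
```

```text
t 13.9 grasp [420.8 396.1 208.3] yawx -78.32 ydir [-0.002  0.    -1.   ] j [0.63 0.37 1.61 0.   1.17 2.  ] F [-0.4 -0.3 -0.7] open 62.2
```

View pics/s8.png

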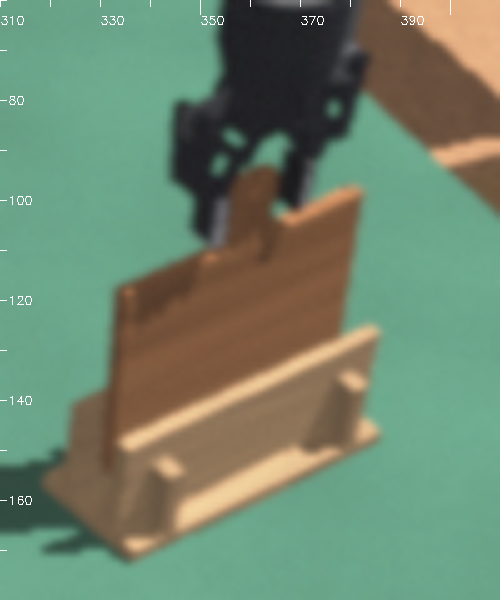

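The lid stands in the slot with the fingers clear of it. I'll retreat up and go to the chair.

```bash
python3 - <<'E'
from h import *
plan([((421,396,310),None,6),((550,40,300),-60,12),((621,-288,190),-39.4,12)])
E
```

```text
turn [[0.002,0.0,-0.001],[0.0,0.0,0.0],[0.0,0.0,0.0],[0.0,0.0,0.0],[0.0,0.0,0.0],[0.0,0.0,0.0],[0.0,-0.027,0.0],[0.0,-0.026,0.0],[0.0,-0.027,0.0],[0.0,-0.027,0.0],[0.0,-0.026,0.0],[0.0,-0.027,0.0]]
dpos [[0.0,-17.0,-0.0],[0.0,-17.0,0.0],[0.0,-17.0,0.0],[0.0,-17.0,0.0],[0.0,-17.0,0.0],[0.0,-17.0,0.0],[31.0,1.0,5.0],[32.0,1.0,3.0],[31.0,1.0,3.0],[32.0,1.0,2.0],[31.0,0.0,1.0],[32.0,1.0,1.0]]
turn [[0.0,-0.027,0.0],[0.0,-0.026,0.0],[0.0,-0.027,0.0],[0.0,-0.027,0.0],[0.0,-0.026,0.0],[0.0,-0.027,0.0],[0.0,-0.03,0.0],[0.0,-0.03,0.0],[0.0,-0.03,0.0],[0.0,-0.03,0.0],[0.0,-0.03,0.0],[0.0,-0.03,0.0]]
dpos [[31.0,1.0,-1.0],[32.0,1.0,-1.0],[31.0,1.0,-2.0],[32.0,1.0,-3.0],[31.0,0.0,-4.0],[31.0,1.0,-5.0],[27.0,9.0,-9.0],[26.0,10.0,-9.0],[26.0,9.0,-10.0],[26.0,9.0,-11.0],[25.0,9.0,-12.0],[25.0,9.0,-12.0]]
turn [[0.0,-0.03,0.0],[0.0,-0.03,0.0],[0.0,-0.029,0.0],[0.0,-0.03,0.0],[0.0,-0.03,0.0],[0.0,-0.03,0.0]]
dpos [[25.0,9.0,-13.0],[24.0,10.0,-14.0],[24.0,9.0,-15.0],[24.0,9.0,-15.0],[23.0,9.0,-16.0],[22.0,9.0,-17.0]]
end [ 620.8 -288.2  190.3] -39.421633515268056
```

Call:
{"name": "servo_tool", "arguments": {
  "turn": [
    [0.002, 0, -0.001],
    [0, 0, 0],
    [0, 0, 0],
    [0, 0, 0],
    [0, 0, 0],
    [0, 0, 0],
    [0, -0.027, 0],
    [0, -0.026, 0],
    [0, -0.027, 0],
    [0, -0.027, 0],
    [0, -0.026, 0],
    [0, -0.027, 0]
  ],
  "delta_pos": [
    [0, -10, 0],
    [0, -17, 0],
    [0, -20, 0],
    [0, -20, 0],
    [0, -18, 0],
    [0, -17, 0],
    [31, 1, 5],
    [32, 1, 3],
    [31, 1, 3],
    [32, 1, 2],
    [31, 0, 1],
    [32, 1, 1]
  ],
  "grip": [62, 62, 62, 62, 62, 62, 62, 62, 62, 62, 62, 62]
}}

```text
time_s: 15.15
tcp_pos: [0.4863, 0.2168, 0.2876]
ee_rot: [0.583, -0.582, 0.401, -0.401]
ft_force: [-0.2, 0.1, -0.1]
opening: 0.062
```

Call:
{"name": "servo_tool", "arguments": {
  "turn": [
    [0, -0.027, 0],
    [0, -0.026, 0],
    [0, -0.027, 0],
    [0, -0.027, 0],
    [0, -0.026, 0],
    [0, -0.027, 0],
    [0, -0.03, 0],
    [0, -0.03, 0],
    [0, -0.03, 0],
    [0, -0.03, 0],
    [0, -0.03, 0],
    [0, -0.03, 0]
  ],
  "delta_pos": [
    [31, 1, -1],
    [32, 1, -1],
    [31, 1, -2],
    [32, 1, -3],
    [31, 0, -4],
    [31, 1, -5],
    [27, 9, -9],
    [26, 10, -9],
    [26, 9, -10],
    [26, 9, -11],
    [25, 9, -12],
    [25, 9, -12]
  ],
  "grip": [62, 62, 62, 62, 50, 50, 50, 50, 50, 50, 50, 50]
}}

```text
time_s: 16.35
tcp_pos: [0.5855, -0.1248, 0.2271]
ee_rot: [-0.642, 0.642, -0.296, 0.297]
ft_force: [-0.1, 0.4, 0.3]
opening: 0.0504
```

```bash
python3 - <<'E'
from h import *
show()
plan([((621,-288,185),-39.4,7)])
for n in("scene","top"):
    cv2.imwrite(f"pics/{n}9.png",imaging.camera(n)[:,:,::-1])
crop("pics/scene9.png","pics/s9.png",120,60,160,145,4) if 0 else cv2.imwrite("pics/s9.png",cv2.resize(cv2.imread("pics/scene9.png"),(768,576)))
crop("pics/top9.png","pics/t9.png",80,190,120,100,5)
E
```

```text
t 16.35 grasp [ 585.5 -124.8  245.8] yawx -49.61 ydir [ 0.001 -0.    -1.   ] j [-0.33  0.36  1.52 -0.    1.26  0.54] F [-0.1  0.4  0.3] open 50.4
turn [[-0.0,-0.025,0.001],[-0.0,-0.026,-0.0],[-0.0,-0.025,-0.0],[-0.0,-0.026,-0.0],[-0.0,-0.025,-0.0],[-0.0,-0.026,-0.0],[-0.0,-0.025,-0.0]]
dpos [[21.0,9.0,-11.0],[21.0,8.0,-12.0],[20.0,9.0,-12.0],[20.0,9.0,-13.0],[20.0,8.0,-13.0],[20.0,9.0,-14.0],[19.0,9.0,-15.0]]
end [ 621.  -288.5  184.8] -39.40772582876702
```

View pics/s9.png

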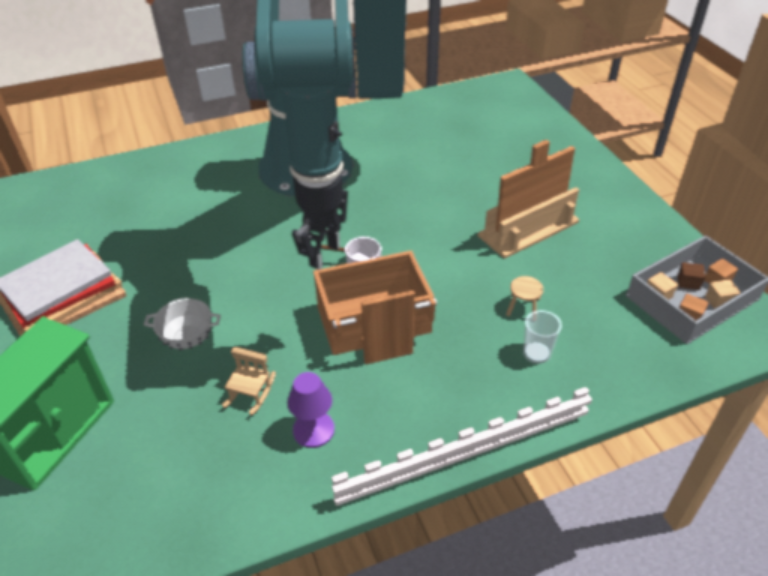

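View pics/t9.png

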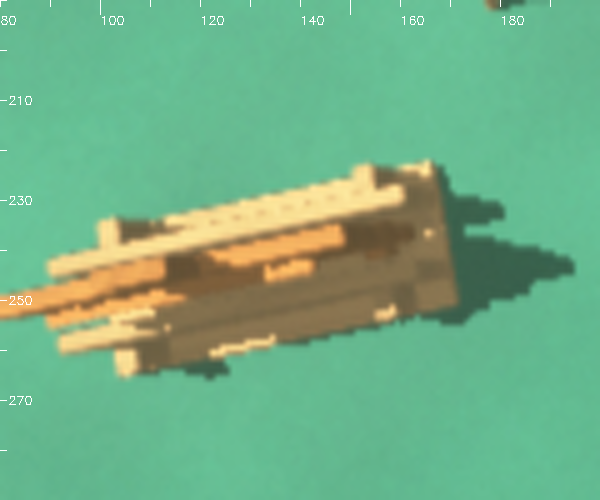

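The lid stands upright in the slot and the other things are undisturbed. On to the chair.

Call:
{"name": "servo_tool", "arguments": {
  "turn": [
    [0, -0.025, 0],
    [0, -0.026, 0],
    [0, -0.025, 0],
    [0, -0.026, 0],
    [0, -0.025, 0],
    [0, -0.026, 0],
    [0, -0.025, 0],
    [0, 0, 0],
    [0, 0, 0]
  ],
  "delta_pos": [
    [21, 9, -11],
    [21, 8, -12],
    [20, 9, -12],
    [20, 9, -13],
    [20, 8, -13],
    [20, 9, -14],
    [10, 9, -8],
    [9, 0, -7],
    [0, 0, 0]
  ],
  "grip": [50, 50, 50, 50, 50, 50, 50, 50, 50]
}}

```text
time_s: 17.35
tcp_pos: [0.6213, -0.2883, 0.1663]
ee_rot: [-0.665, 0.666, -0.239, 0.24]
ft_force: [-0.3, -0.5, -0.3]
opening: 0.0501
```

```bash
python3 - <<'E'
from h import *
show()
plan([((621,-288,130),-39.4,4)])
for n in("scene","top"):
    cv2.imwrite(f"pics/{n}10.png",imaging.camera(n)[:,:,::-1])
crop("pics/scene10.png","pics/s10.png",110,170,110,110,5)
crop("pics/top10.png","pics/t10.png",310,130,110,100,5)
E
```

```text
t 17.35 grasp [ 621.3 -288.3  185. ] yawx -39.57 ydir [ 0.001 -0.001 -1.   ] j [-0.54  0.54  1.38 -0.    1.22  0.16] F [-0.3 -0.5 -0.3] open 50.1
turn [[0.0,-0.001,0.001],[0.0,-0.001,0.0],[0.0,-0.0,0.0],[0.0,-0.001,0.0]]
dpos [[-0.0,14.0,0.0],[-0.0,13.0,0.0],[-0.0,14.0,0.0],[-0.0,14.0,0.0]]
end [ 621.3 -288.3  130. ] -39.4019290059553
```

View pics/s10.png

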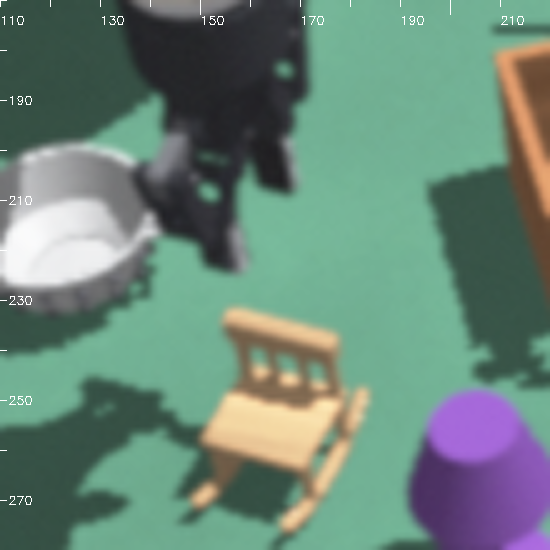

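View pics/t10.png

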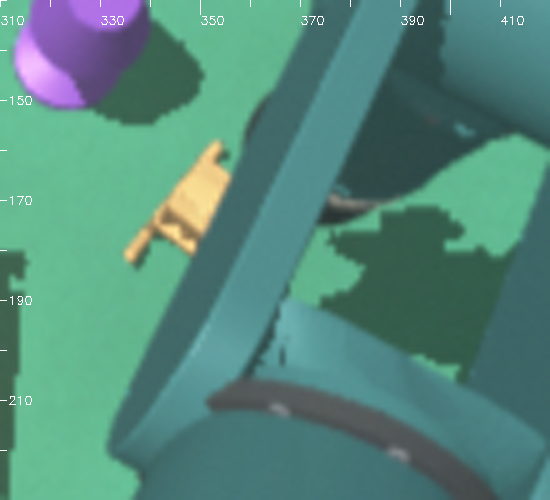

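Call:
{"name": "servo_tool", "arguments": {
  "turn": [
    [0, 0, 0],
    [0, 0, 0],
    [0, 0, 0],
    [0, 0, 0],
    [0, 0, 0],
    [0, 0, 0]
  ],
  "delta_pos": [
    [0, 14, 0],
    [0, 14, 0],
    [0, 14, 0],
    [0, 14, 0],
    [0, 10, 0],
    [0, 0, 0]
  ],
  "grip": [50, 50, 50, 50, 50, 50]
}}

```text
time_s: 18.05
tcp_pos: [0.6194, -0.2865, 0.0971]
ee_rot: [0.666, -0.665, 0.24, -0.237]
ft_force: [-0.3, -0.1, 0.2]
opening: 0.0501
```

```bash
python3 - <<'E'
from h import *
show()
for n in("scene",):
    cv2.imwrite(f"pics/{n}11.png",imaging.camera(n)[:,:,::-1])
crop("pics/scene11.png","pics/s11.png",125,200,70,75,8)
p,M,o=st();g=p+[0,0,18.7];X=M[:,0]
for w in(-6,6):
  for l in(-32,32): print(w,l,proj("scene",np.r_[(g+w*X+l*M[:,2])[:2],92]/1e3))
E
```

```text
t 18.05 grasp [ 619.4 -286.5  115.8] yawx -39.48 ydir [-0.004  0.002 -1.   ] j [-0.53  0.6   1.45 -0.    1.1   0.15] F [-0.3 -0.1  0.2] open 50.1
-6 -32 [155.22547581 230.14068785]
-6 32 [177.35082347 235.64188657]
6 -32 [153.17856528 233.45097637]
6 32 [175.42437195 239.0244841 ]
```

View pics/s11.png

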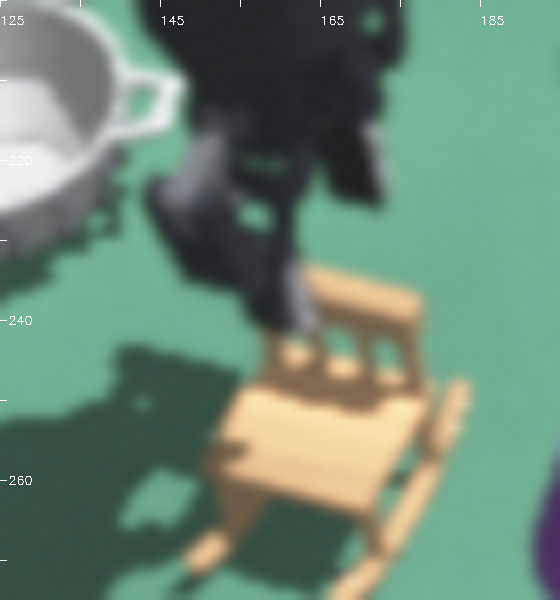

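The fingers straddle the rail: front finger at about (162, 238), rear at about (170, 225). I'll lower and close.

Call:
{"name": "servo_tool", "arguments": {
  "turn": [
    [0, 0, 0],
    [0, 0, 0],
    [0, 0, 0],
    [0, 0, 0],
    [0, 0, 0]
  ],
  "delta_pos": [
    [2, 9, 0],
    [0, 9, 0],
    [0, 9, 0],
    [0, 7, 0],
    [0, 0, 0]
  ],
  "grip": [50, 50, 50, 50, 50]
}}

```text
time_s: 18.6
tcp_pos: [0.6214, -0.2881, 0.0641]
ee_rot: [0.666, -0.665, 0.24, -0.238]
ft_force: [-0.1, -0.3, 0.6]
opening: 0.05
```

```bash
python3 - <<'E'
from h import *
show()
for n in("scene",):
    cv2.imwrite(f"pics/{n}12.png",imaging.camera(n)[:,:,::-1])
crop("pics/scene12.png","pics/s12.png",125,200,70,75,8)
E
```

```text
t 18.6 grasp [ 621.4 -288.1   82.8] yawx -39.48 ydir [-0.002  0.001 -1.   ] j [-0.53  0.64  1.46 -0.    1.04  0.15] F [-0.1 -0.3  0.6] open 50.0
```

View pics/s12.png

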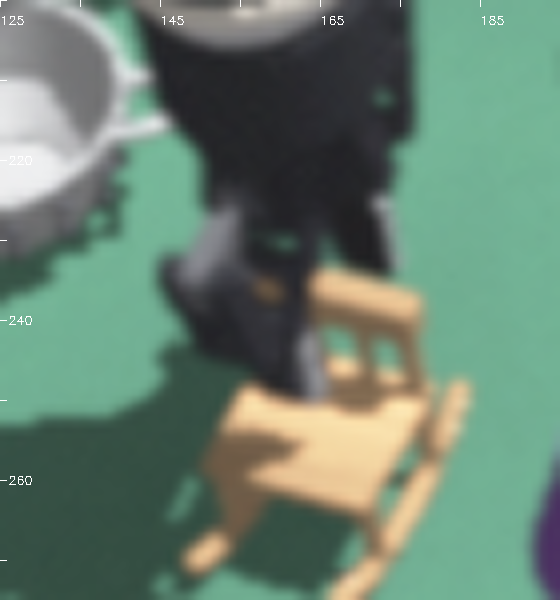

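Call:
{"name": "servo_tool", "arguments": {
  "turn": [
    [0, 0, 0],
    [0, 0, 0],
    [0, 0, 0],
    [0, 0, 0],
    [0, 0, 0],
    [0, 0, 0],
    [0, 0, 0],
    [0, 0, 0]
  ],
  "delta_pos": [
    [0, 0, 0],
    [0, 0, 0],
    [0, 0, 0],
    [0, 0, 0],
    [0, 0, 0],
    [0, 0, 0],
    [0, 0, 0],
    [0, 0, 0]
  ],
  "grip": [40, 30, 24, 20, 16, 12, 8, 8],
  "force": 40
}}

```text
time_s: 19.45
tcp_pos: [0.6223, -0.2886, 0.0658]
ee_rot: [-0.666, 0.666, -0.239, 0.239]
ft_force: [-1.6, 1.4, 1.9]
opening: 0.0114
```

Call:
{"name": "servo_tool", "arguments": {
  "turn": [
    [0, 0, 0],
    [0, 0, 0],
    [0, 0, 0],
    [0, 0, 0],
    [0, 0, 0]
  ],
  "delta_pos": [
    [0, -4, 0],
    [0, -8, 0],
    [0, -15, 0],
    [0, -15, 0],
    [0, 0, 0]
  ],
  "grip": [8, 8, 8, 8, 8]
}}

```text
time_s: 19.95
tcp_pos: [0.6245, -0.2898, 0.1114]
ee_rot: [-0.665, 0.666, -0.237, 0.241]
ft_force: [0.4, 0.3, -1.4]
opening: 0.0117
```

```bash
python3 - <<'E'
from h import *
show()
for n in("scene",):
    cv2.imwrite(f"pics/{n}13.png",imaging.camera(n)[:,:,::-1])
crop("pics/scene13.png","pics/s13.png",115,170,90,105,6)
E
```

```text
t 19.95 grasp [ 624.5 -289.8  130.1] yawx -39.47 ydir [ 0.005 -0.003 -1.   ] j [-0.53  0.59  1.43 -0.    1.11  0.15] F [ 0.4  0.3 -1.4] open 11.7
```

View pics/s13.png

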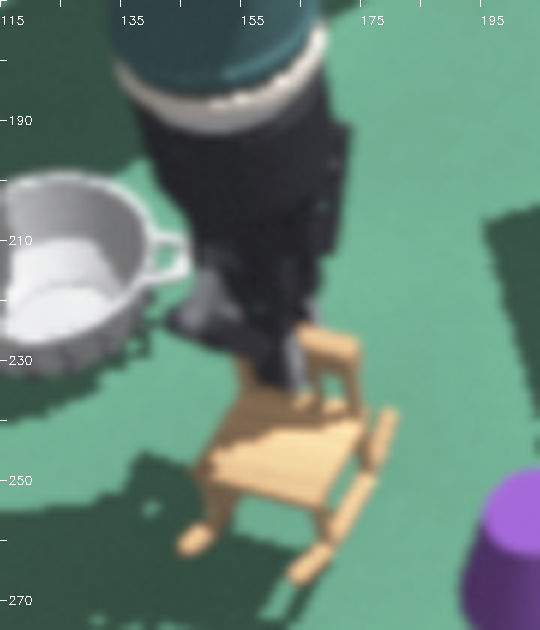

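The chair is held level (opening 11.7 mm). I'll carry it above the chest.

```bash
python3 - <<'E'
from h import *
t=chest(0,22); print(t)
plan([((624,-290,265),None,6),((*t,250),-95.07,14)])
E
```

```text
[549.44420069  -6.08607558]
turn [[-0.001,0.0,0.004],[0.0,0.0,0.0],[0.0,0.0,0.0],[0.0,0.0,0.0],[0.0,0.0,0.0],[0.0,0.0,0.0],[0.0,0.069,0.0],[0.0,0.07,0.0],[0.0,0.069,0.0],[0.0,0.069,0.0],[0.0,0.07,0.0],[0.0,0.069,0.0]]
dpos [[0.0,-23.0,-0.0],[0.0,-22.0,-0.0],[0.0,-23.0,-0.0],[0.0,-23.0,-0.0],[1.0,-23.0,-0.0],[-0.0,-22.0,-0.0],[-17.0,1.0,12.0],[-18.0,1.0,11.0],[-19.0,1.0,10.0],[-19.0,1.0,8.0],[-20.0,1.0,7.0],[-20.0,1.0,6.0]]
turn [[0.0,0.069,0.0],[0.0,0.069,0.0],[0.0,0.07,0.0],[0.0,0.069,0.001],[0.0,0.069,-0.0],[0.0,0.07,-0.0],[0.0,0.069,-0.0],[0.0,0.069,-0.0]]
dpos [[-20.0,1.0,5.0],[-21.0,1.0,3.0],[-21.0,1.0,1.0],[-21.0,1.0,0.0],[-21.0,1.0,-1.0],[-21.0,2.0,-3.0],[-20.0,1.0,-5.0],[-20.0,1.0,-5.0]]
end [549.7  -6.3 249.7] -95.05309237185226
```

Call:
{"name": "servo_tool", "arguments": {
  "turn": [
    [0, 0, 0.003],
    [0, 0, 0],
    [0, 0, 0],
    [0, 0, 0],
    [0, 0, 0],
    [0, 0, 0],
    [0, 0.069, 0],
    [0, 0.07, 0],
    [0, 0.069, 0],
    [0, 0.069, 0],
    [0, 0.07, 0],
    [0, 0.069, 0]
  ],
  "delta_pos": [
    [0, -20, 0],
    [0, -24, 0],
    [0, -24, 0],
    [0, -24, 0],
    [1, -24, 0],
    [0, -20, 0],
    [-17, 1, 12],
    [-18, 1, 11],
    [-19, 1, 10],
    [-19, 1, 8],
    [-20, 1, 7],
    [-20, 1, 6]
  ],
  "grip": [8, 8, 8, 8, 8, 8, 8, 8, 8, 8, 8, 8]
}}

```text
time_s: 21.2
tcp_pos: [0.5899, -0.1668, 0.2375]
ee_rot: [0.601, -0.601, 0.373, -0.371]
ft_force: [0.3, 1.2, -0.7]
opening: 0.0109
```

Call:
{"name": "servo_tool", "arguments": {
  "turn": [
    [0, 0.069, 0],
    [0, 0.069, 0],
    [0, 0.07, 0],
    [0, 0.069, 0.001],
    [0, 0.069, 0],
    [0, 0.07, 0],
    [0, 0.069, 0],
    [0, 0.069, 0],
    [0, 0, 0],
    [0, 0, 0]
  ],
  "delta_pos": [
    [-20, 1, 5],
    [-21, 1, 3],
    [-21, 1, 1],
    [-21, 1, 0],
    [-21, 1, -1],
    [-21, 2, -3],
    [-14, 1, -5],
    [-14, 1, -5],
    [-12, 0, 0],
    [0, 0, 0]
  ],
  "grip": [8, 8, 8, 8, 8, 8, 8, 8, 8, 8]
}}

```text
time_s: 22.2
tcp_pos: [0.5498, -0.0046, 0.2293]
ee_rot: [0.478, -0.478, 0.522, -0.519]
ft_force: [-0.9, -0.0, -0.9]
opening: 0.0113
```

```bash
python3 - <<'E'
from h import *
show()
plan([((*chest(0,22),150),-95.07,8)])
for n in("scene","top"):
    cv2.imwrite(f"pics/{n}14.png",imaging.camera(n)[:,:,::-1])
crop("pics/scene14.png","pics/s14.png",180,70,130,140,4)
crop("pics/top14.png","pics/t14.png",210,130,120,100,5)
E
```

```text
t 22.2 grasp [549.8  -4.6 248. ] yawx -94.87 ydir [-0.002  0.003 -1.   ] j [-0.14  0.29  1.62  0.    1.23  1.52] F [-0.9 -0.  -0.9] open 11.3
turn [[0.003,0.0,-0.003],[-0.0,0.001,-0.0],[-0.0,0.0,-0.0],[-0.0,0.001,-0.0],[-0.0,0.0,-0.0],[-0.0,0.001,-0.0],[-0.0,0.0,-0.0],[-0.0,0.001,-0.0]]
dpos [[0.0,12.0,0.0],[0.0,13.0,-0.0],[1.0,12.0,-0.0],[-0.0,12.0,-0.0],[-0.0,12.0,-0.0],[0.0,13.0,-0.0],[0.0,12.0,-0.0],[1.0,12.0,-0.0]]
end [549.6  -6.5 150. ] -95.09685152278452
```

View pics/s14.png

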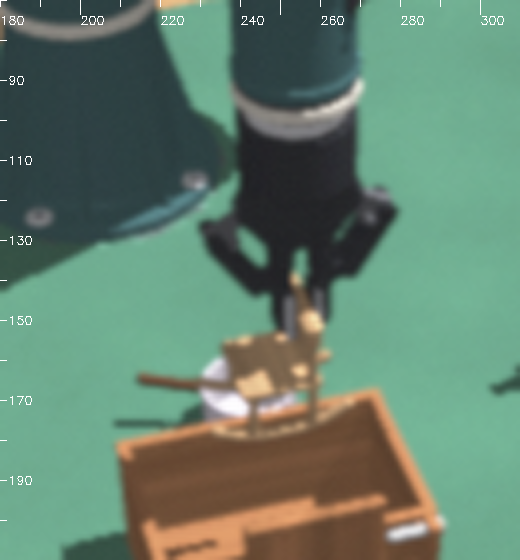

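View pics/t14.png

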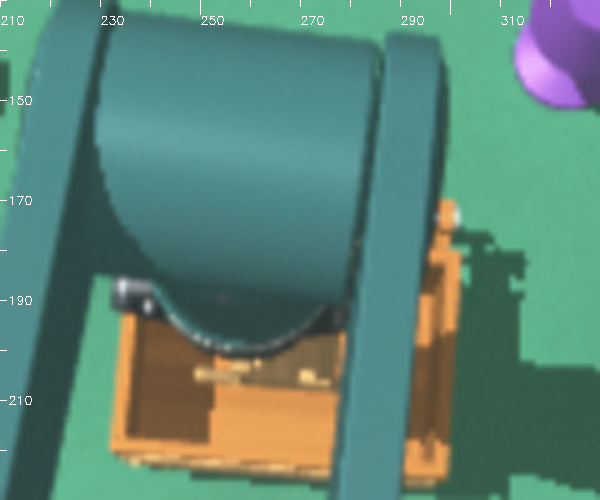

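The chair is level above the open chest. I'll lower it.

Call:
{"name": "servo_tool", "arguments": {
  "turn": [
    [0.002, 0, -0.002],
    [0, 0.001, 0],
    [0, 0, 0],
    [0, 0.001, 0],
    [0, 0, 0],
    [0, 0.001, 0],
    [0, 0, 0],
    [0, 0, 0]
  ],
  "delta_pos": [
    [0, 12, 0],
    [0, 13, 0],
    [1, 12, 0],
    [0, 12, 0],
    [0, 12, 0],
    [0, 13, 0],
    [0, 12, 0],
    [0, 12, 0]
  ],
  "grip": [8, 8, 8, 8, 8, 8, 8, 8]
}}

```text
time_s: 23.1
tcp_pos: [0.5496, -0.0067, 0.1303]
ee_rot: [0.477, -0.477, 0.523, -0.522]
ft_force: [0.2, -0.7, -1.2]
opening: 0.0109
```

Call:
{"name": "servo_tool", "arguments": {
  "turn": [
    [0, 0, 0],
    [0, 0, 0],
    [0, 0, 0],
    [0, 0, 0],
    [0, 0, 0],
    [0, 0, 0],
    [0, 0, 0],
    [0, 0, 0]
  ],
  "delta_pos": [
    [0, 10, 0],
    [0, 10, 0],
    [0, 10, 0],
    [0, 8, 0],
    [0, 7, 0],
    [0, 4, 0],
    [0, 2, 0],
    [0, 0, 0]
  ],
  "grip": [8, 8, 8, 8, 8, 8, 8, 8]
}}

```text
time_s: 23.9
tcp_pos: [0.5496, -0.0067, 0.0803]
ee_rot: [0.477, -0.477, 0.523, -0.522]
ft_force: [-0.2, 0.2, -2.0]
opening: 0.0113
```

```bash
python3 - <<'E'
from h import *
show();arc()
for n in("scene",):
    cv2.imwrite(f"pics/{n}15.png",imaging.camera(n)[:,:,::-1])
crop("pics/scene15.png","pics/s15.png",190,110,120,120,5)
E
```

```text
t 23.9 grasp [549.6  -6.7  99. ] yawx -95.22 ydir [-0.001  0.001 -1.   ] j [-0.14  0.47  1.77  0.    0.9   1.52] F [-0.2  0.2 -2. ] open 11.3
chest x 0.20886204786873708 y 21.359978547875972 r 87.07342021504397 -4.614812083763096
```

View pics/s15.png

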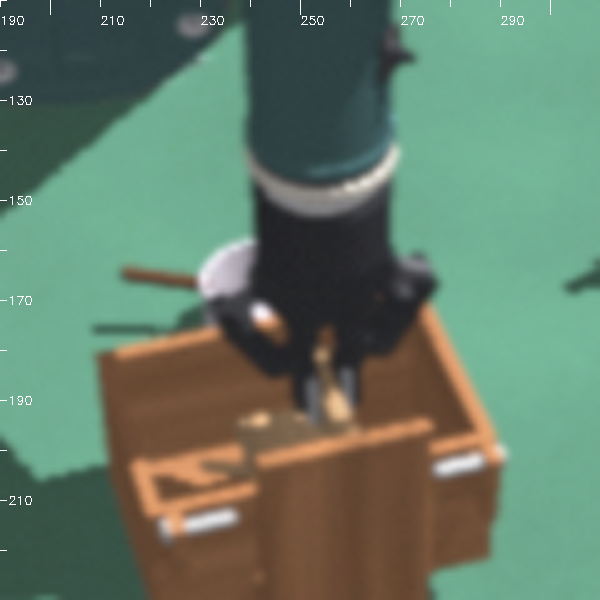

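Call:
{"name": "servo_tool", "arguments": {
  "turn": [
    [0, 0, 0],
    [0, 0, 0],
    [0, 0, 0],
    [0, 0, 0]
  ],
  "delta_pos": [
    [0, 2, 0],
    [0, 2, 0],
    [0, 1, 0],
    [0, 0, 0]
  ],
  "grip": [8, 8, 8, 8]
}}

```text
time_s: 24.35
tcp_pos: [0.5494, -0.0067, 0.0753]
ee_rot: [0.477, -0.477, 0.523, -0.522]
ft_force: [0.5, -0.4, -1.6]
opening: 0.0114
```

Call:
{"name": "servo_tool", "arguments": {
  "turn": [
    [0, 0, 0],
    [0, 0, 0],
    [0, 0, 0]
  ],
  "delta_pos": [
    [0, 1, 0],
    [0, 0.5, 0],
    [0, 0, 0]
  ],
  "grip": [8, 8, 8]
}}

```text
time_s: 24.65
tcp_pos: [0.5496, -0.0067, 0.0739]
ee_rot: [0.477, -0.477, 0.523, -0.522]
ft_force: [-0.4, -0.1, -1.0]
opening: 0.0111
```

Call:
{"name": "servo_tool", "arguments": {
  "turn": [
    [0, 0, 0],
    [0, 0, 0],
    [0, 0, 0]
  ],
  "delta_pos": [
    [0, 0.7, 0],
    [0, 0.5, 0],
    [0, 0, 0]
  ],
  "grip": [8, 8, 8]
}}

```text
time_s: 24.95
tcp_pos: [0.5497, -0.0065, 0.0737]
ee_rot: [0.477, -0.477, 0.522, -0.522]
ft_force: [-2.0, 1.1, 8.2]
opening: 0.0113
```

Call:
{"name": "servo_tool", "arguments": {
  "turn": [
    [0, 0, 0],
    [0, 0, 0]
  ],
  "delta_pos": [
    [0, 0.6, 0],
    [0, 0, 0]
  ],
  "grip": [8, 8]
}}

```text
time_s: 25.15
tcp_pos: [0.5498, -0.0064, 0.0736]
ee_rot: [0.477, -0.476, 0.522, -0.522]
ft_force: [-4.0, 2.2, 13.7]
opening: 0.0109
```

It's seated. I'll ease the pressure and open slowly.

Call:
{"name": "servo_tool", "arguments": {
  "turn": [
    [0, 0, 0],
    [0, 0, 0],
    [0, 0, 0],
    [0, 0, 0],
    [0, 0, 0],
    [0, 0, 0],
    [0, 0, 0],
    [0, 0, 0],
    [0, 0, 0],
    [0, 0, 0]
  ],
  "delta_pos": [
    [0, -1, 0],
    [0, 0, 0],
    [0, 0, 0],
    [0, 0, 0],
    [0, 0, 0],
    [0, 0, 0],
    [0, 0, 0],
    [0, 0, 0],
    [0, 0, 0],
    [0, 0, 0]
  ],
  "grip": [10, 12, 13, 14, 16, 20, 26, 32, 38, 42],
  "force": 20
}}

```text
time_s: 26.15
tcp_pos: [0.5496, -0.0067, 0.0731]
ee_rot: [0.477, -0.477, 0.523, -0.522]
ft_force: [0.1, 0.8, -0.6]
opening: 0.0419
```

```bash
python3 - <<'E'
from h import *
show()
for n in("scene",):
    cv2.imwrite(f"pics/{n}16.png",imaging.camera(n)[:,:,::-1])
crop("pics/scene16.png","pics/s16.png",200,140,100,80,7)
E
```

```text
t 26.15 grasp [549.6  -6.7  91.8] yawx -95.22 ydir [-0.001  0.001 -1.   ] j [-0.14  0.48  1.78  0.    0.88  1.52] F [ 0.1  0.8 -0.6] open 41.9
```

View pics/s16.png

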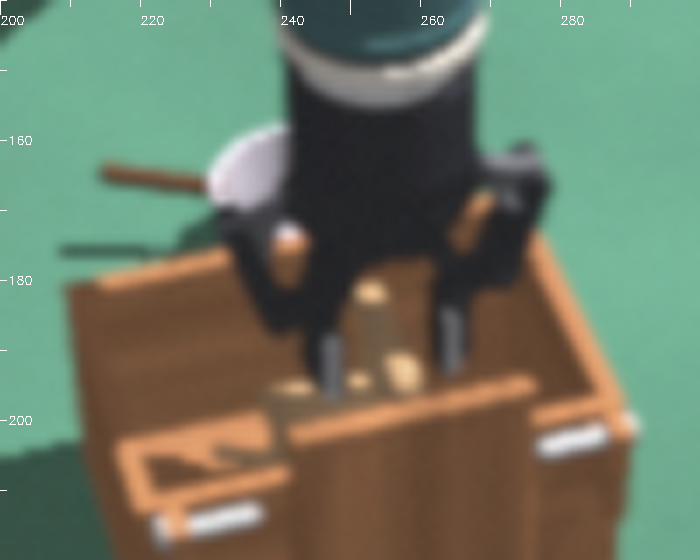

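The fingers are clear of the rail on both sides, so I'll retreat upward and aside.

Call:
{"name": "servo_tool", "arguments": {
  "turn": [
    [0, 0, 0],
    [0, 0, 0],
    [0, 0, 0],
    [0, 0, 0],
    [0, 0, 0],
    [0, 0, 0],
    [0, 0, 0],
    [0, 0, 0],
    [0, 0, 0],
    [0, 0, 0],
    [0, 0, 0],
    [0, 0, 0]
  ],
  "delta_pos": [
    [0, -6, 0],
    [0, -10, 0],
    [0, -15, 0],
    [0, -20, 0],
    [0, -25, 0],
    [0, -25, 0],
    [0, -25, 0],
    [0, -25, 0],
    [0, -20, 0],
    [20, 0, -10],
    [25, 0, -12],
    [25, 0, -12]
  ],
  "grip": [42, 42, 42, 42, 42, 42, 42, 42, 42, 42, 42, 42]
}}

```text
time_s: 27.4
tcp_pos: [0.5092, -0.0739, 0.2454]
ee_rot: [-0.477, 0.477, -0.522, 0.522]
ft_force: [-0.3, -0.4, 0.2]
opening: 0.0418
```

Call:
{"name": "servo_tool", "arguments": {
  "turn": [
    [0, 0, 0],
    [0, 0, 0],
    [0, 0, 0],
    [0, 0, 0],
    [0, 0, 0],
    [0, 0, 0],
    [0, 0, 0],
    [0, 0, 0],
    [0, 0, 0],
    [0, 0, 0]
  ],
  "delta_pos": [
    [30, 0, -12],
    [30, 0, -12],
    [30, 0, -12],
    [30, 0, -12],
    [30, 0, -12],
    [30, 0, -12],
    [25, 0, -8],
    [20, 0, -8],
    [10, 0, 0],
    [0, 0, 0]
  ],
  "grip": [42, 42, 42, 42, 42, 42, 42, 42, 42, 42]
}}

```text
time_s: 28.4
tcp_pos: [0.4007, -0.3005, 0.2447]
ee_rot: [-0.476, 0.476, -0.523, 0.523]
ft_force: [0.5, 0.1, -0.3]
opening: 0.0422
```

```bash
python3 - <<'E'
from h import *
show()
for n in("scene","top"):
    cv2.imwrite(f"pics/{n}17.png",imaging.camera(n)[:,:,::-1])
    a=cv2.imread(f"pics/{n}17.png"); cv2.imwrite(f"pics/{n}17b.png",cv2.resize(a,(800,600),interpolation=cv2.INTER_CUBIC))
crop("pics/top17.png","pics/t17.png",215,140,110,100,6)
E
```

```text
t 28.4 grasp [ 400.7 -300.5  263.4] yawx -95.32 ydir [ 0. -0. -1.] j [-0.78  0.2   1.7   0.    1.24  0.88] F [ 0.5  0.1 -0.3] open 42.2
```

View pics/scene17b.png

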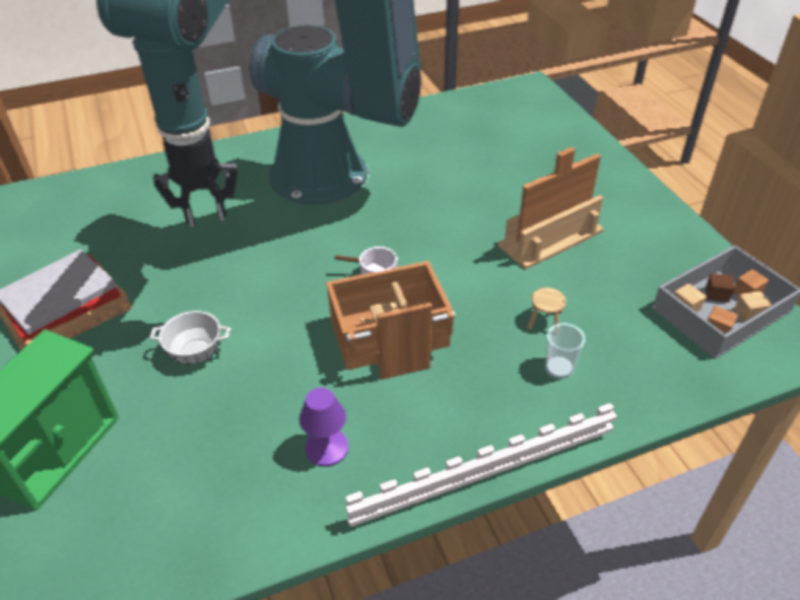

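View pics/top17b.png

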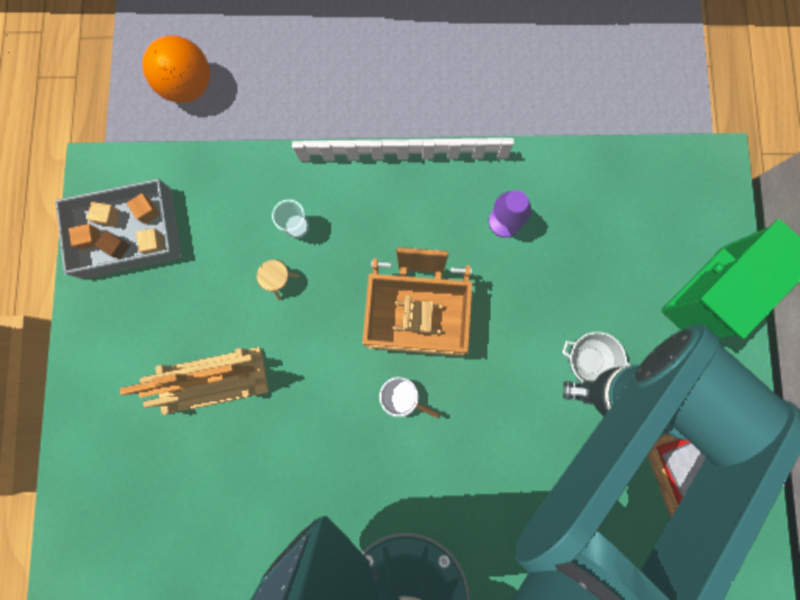

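View pics/t17.png

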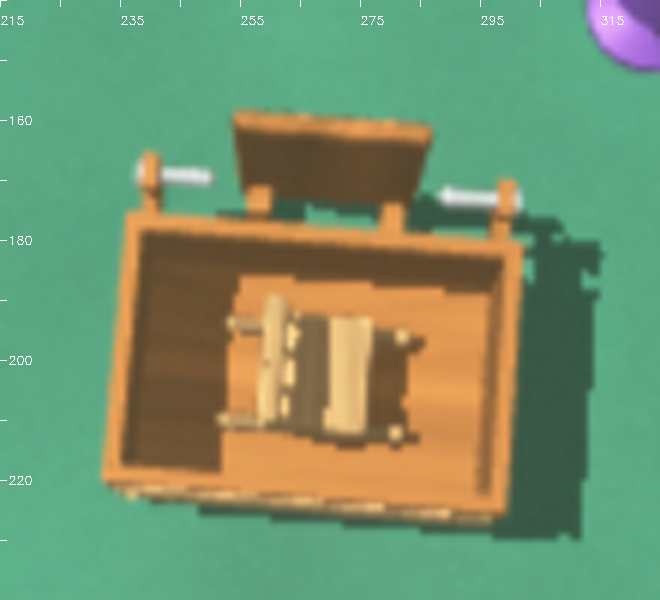

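The chair stands on its runners in the chest. One last numeric check covers the lid's centring and whether the bystanders moved.

```bash
python3 - <<'E'
from h import *
a=cv2.imread("pics/top0.png");b=cv2.imread("pics/top17.png");s0=cv2.imread("pics/scene0.png");s1=cv2.imread("pics/scene17.png")
g=lambda i:cv2.cvtColor(i,6).astype(np.float32)
for nm,x,y,w,h,A,B in[("stool",158,162,38,32,a,b),("tumbler",168,122,45,35,a,b),("lamp",308,115,45,42,a,b),("saucepan",238,236,50,36,a,b),("colander(scene)",92,192,60,46,s0,s1)]:
    sh,r=cv2.phaseCorrelate(g(A[y:y+h,x:x+w]),g(B[y:y+h,x:x+w])); print(nm,np.round(sh,2),round(r,2))
crop("pics/scene17.png","pics/s18.png",310,90,85,85,7)
E
```

```text
stool [-0.01 -0.02] 0.99
tumbler [ 0.51 -0.  ] 1.0
lamp [0.5  0.44] 1.01
saucepan [ 0.02 -0.1 ] 0.89
colander(scene) [0.1  0.05] 0.9
```

View pics/s18.png

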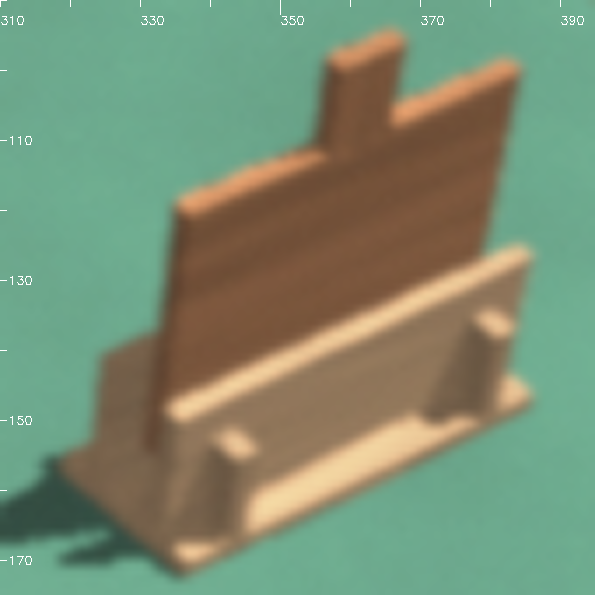

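```bash
python3 - <<'E'
from h import *
a=cv2.imread("pics/top0.png");b=cv2.imread("pics/top17.png")
for nm,x,y,w,h in[("tumbler",168,122,44,34),("lamp",308,115,46,42)]:
    print(nm,cv2.absdiff(a[y:y+h,x:x+w],b[y:y+h,x:x+w]).max())
from plant import job
job.finish_job()
E
```

```text
tumbler 8
lamp 8
the job is handed in; nothing more can be done
```

I finished all the steps in the order asked and handed the job in at about 28.5 s of the 66 s allowed.

- **Lid:** I swung it upright on its pins by the tongue and lifted it straight off. It went into the rack slot and was released once the floor contact showed (about 5 N). The last pictures show it upright in the slot, tongue up and about centred.
- **Chair:** I gripped it by the top rail and lowered it into the chest. The last touch pressed to about 14 N, and I eased off before opening the fingers. The top view shows it standing on its runners near the middle of the chest.
- **Bystanders:** Image comparison before and after shows no real movement.
    - **Stool, saucepan and colander:** these moved 0.1 px or less.
    - **Tumbler and lamp:** the shift test first read about 0.5 px. Direct differencing showed nothing beyond image noise (at most 8 of 255 grey levels), so I take that reading as a fault of the method.
- **Forces:** The wrist force was 14 N or less at every reading I took. The robot ended clear of everything.

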